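# Load the tea cups mouth-down and start the cup dryer

### The arm

A 6-joint arm with a two-finger parallel gripper is mounted at the origin on the work surface. World frame = base frame: x ahead of the robot, y to its left, z up, the work surface at z = 0. Lengths are in m, angles in degrees, forces in N, time in s.
With the tool pointing down it reaches from about 0.35 to 0.875 m from the base axis. Payload 4.2 kg.
Tool frame: the origin (TCP) lies on the centre line of the jaws, within the pads' length; the fingertips stand r.tip_extent ahead of it and the grasp point (between the pads) lies 11 mm behind it (r.tip_extent is the distance from the TCP to the fingertips, in m); z points along the fingers, y is the line along which they close (so a half turn about z gives the same grasp; the last joint's range is limited). The gripper opens to 87 mm and grips with 3 to 60 N. Pads are 19 mm wide; open, the fingers measure 117 mm over their backs; the gripper's body (75 mm by 190 mm) begins 51 mm behind the grasp point.
Start: joints at [-49.813, 22.042, 0.453, 0, -68.411, -14.817], TCP at [0.268, -0.565, 0.231] pointing down, gripper open.
Joint ranges: [-179.83, 179.83], [-69.29, 118.12], [-61.27, 80.66], [-181.25, 117.63], [-171.15, -9.14], [-177.46, 177.46]. Speed limits (degrees/s): [159.86, 159.86, 180, 180, 180, 180].

### API

Orientations are given as a 3x3 rotation matrix whose columns are the frame's x, y, z axes.
In Python, from station import r gives the robot as it stands.
- The arm moves only by the shell command python3 -m jog 'ROWS'. ROWS is text: rows parted by semicolons, each of 5 numbers parted by spaces: the opening, from 0 (shut) to 1 (fully open), then the shift along the world's x, y, z in mm, then the turn about the world's z in degrees. In form: hand dx dy dz roll; .... A call has 1 to 5 rows; each row shifts and turns the commanded pose from where the row before left it; what a row does not reach is not made up. A row lasts 1/8 s, in which the tool goes at most 62.5 mm and 10.7 degrees, less where a joint would pass 70% of its speed; a pose out of reach is approached as far as the arm can. A call is refused whole if a number of a shift passes 62.5 or a number of a turn 10.7, either way. A call with a gripper value outside its range is refused whole. The fingers move at their own pace and stop on an object; the grip force is fixed at half the most. Time passes only in rows, so rows that do not move let the fingers close. It gives the time, the measured TCP pose, the force, the opening and the grip force at its end, in the units of the state.
- r.sense(): the state, without advancing time (a new reading comes with each control period).
- r.capture(name): name is "scene" or "top" or "wrist"; returns a dict with "pixels" (480x640x3 uint8, red, green, blue), "fovy" (degrees; the focal length in pixels is half the picture's height over the tangent of half this angle, whatever the lens; pixels are square), "cx", "cy" (the principal point, pixels), "origin" and "orientation" of the camera in the world; the wrist camera has in their place "T_tool_cam" (4x4, takes a point from camera to tool coordinates, whose origin is the TCP and whose axes are the flange's). Camera axes: x right, y down, z forward; pixel columns grow to the right and rows downward; lengths in m; the calibration is good to about 2 mm. A picture is of the moment at which its call begins: read the wrist's pose just before it. There is no depth.
- r.finish_job(): hands the job in; it is judged then, once.
The state is a dict: "time_s": time; "joints": joint angles; "joint_velocities": joint speeds; "effort": joint torques, N m; "tcp_pos": TCP position; "ee_rot": TCP orientation; "wrist_force": force on the tool from outside, world axes, zero at the start; "moment": the same for the moment, N m; "gripper_width": opening from 0.0 (shut) to 1.0 (fully open); "gripper_force": force on a finger pad.
Only numpy, scipy, OpenCV 4.12 (cv2) and the standard library are available. Lean on these libraries where they do the work, as an engineer would, in place of code of your own. Each camera call takes 0.05 s, during which the arm holds its last target. There are 200 camera calls.

### The job

Wake the cup dryer with its power key (the large round one); then put every square tea cup mouth-down, standing flat, on the dryer's tray. With all the cups in place and let go, press the fan key (square), the timer key (narrow bar) and the start key (wide bar) in that order, one at a time and each fully down, and none of them while a cup is still mouth-up. Never press the small round cancel key, and leave the other things on the cabinet where they are.

Things in the scene. Friction and masses are not known exactly. Their poses are not given: they have to be found in the camera images.
- dryer: Cup dryer fixed on the cabinet top, 230 (x) by 380 (y). Origin: centre of its underside. Side towards -x: raised white key panel, 70 wide, 30 high, with five grey keys in one row along y at x=-80; from +y to -y: power, timer, cancel, fan, start, 60 apart. Side towards +x: open tray, inside 155 (x) by 370 (y), floor 12 above the cabinet top, rim 10 above that floor
- tray_centre (a point): centre of the tray floor, on its surface; axes as the dryer's
- key_power (a joint): power key: the large round key, 32 across, at the +y end of the row (y=+120). Value 0 up, 0.006 m fully down, pressed straight down; counts as pressed past 0.004; spring 0.7 N at the top to about 5 N fully down, returns by itself
- power_top (a point): centre of the top face of the power key (moves with it); stands 9 above the panel when up, 39 above the cabinet top
- key_fan (a joint): fan key: the square key, 28 by 28, at y=-60. Value 0 up, 0.006 m fully down, pressed straight down; counts as pressed past 0.004; spring 0.7 N at the top to about 5 N fully down, returns by itself
- fan_top (a point): centre of the top face of the fan key (moves with it); stands 9 above the panel when up, 39 above the cabinet top
- key_timer (a joint): timer key: the narrow bar key, 40 (x) by 14 (y), at y=+60. Value 0 up, 0.006 m fully down, pressed straight down; counts as pressed past 0.004; spring 0.7 N at the top to about 5 N fully down, returns by itself
- timer_top (a point): centre of the top face of the timer key (moves with it); stands 9 above the panel when up, 39 above the cabinet top
- key_start (a joint): start key: the wide bar key, 18 (x) by 44 (y), at the -y end (y=-120). Value 0 up, 0.006 m fully down, pressed straight down; counts as pressed past 0.004; spring 0.7 N at the top to about 5 N fully down, returns by itself
- start_top (a point): centre of the top face of the start key (moves with it); stands 9 above the panel when up, 39 above the cabinet top
- key_cancel (a joint): cancel key: the small round key, 18 across, in the middle of the row; not to be pressed. Value 0 up, 0.006 m fully down, pressed straight down; counts as pressed past 0.004; spring 0.7 N at the top to about 5 N fully down, returns by itself
- cancel_top (a point): centre of the top face of the cancel key (moves with it); stands 9 above the panel when up, 39 above the cabinet top
- cup1: square straight-sided stoneware tea cup, 52 by 52 outside, 58 high, wall and floor 5 thick, open at one end, about 160 g. Origin: centre of the outside of its closed bottom; z points from bottom to mouth, x and y are normal to its flat sides. Starts mouth-up on the cabinet top; lies stably on a flat side. Three or four of the four cups are present
- cup2: square straight-sided stoneware tea cup, 52 by 52 outside, 58 high, wall and floor 5 thick, open at one end, about 160 g. Origin: centre of the outside of its closed bottom; z points from bottom to mouth, x and y are normal to its flat sides. Starts mouth-up on the cabinet top; lies stably on a flat side. Three or four of the four cups are present
- cup3: square straight-sided stoneware tea cup, 52 by 52 outside, 58 high, wall and floor 5 thick, open at one end, about 160 g. Origin: centre of the outside of its closed bottom; z points from bottom to mouth, x and y are normal to its flat sides. Starts mouth-up on the cabinet top; lies stably on a flat side. Three or four of the four cups are present
- cup4: square straight-sided stoneware tea cup, 52 by 52 outside, 58 high, wall and floor 5 thick, open at one end, about 160 g. Origin: centre of the outside of its closed bottom; z points from bottom to mouth, x and y are normal to its flat sides. Starts mouth-up on the cabinet top; lies stably on a flat side. Three or four of the four cups are present
- racket: bystander: blue plastic mosquito racket lying flat, 420 long, head 180 x 210, 22 thick; origin under the centre of the head, handle along its +y; leave where it is
- ashtray: bystander: round green glass ashtray, 100 across, 34 high; leave where it is
- phone_stand: bystander: folded aluminium phone stand, flat plate 110 x 70 x 12; leave where it is
- remote: bystander: black remote control 45 x 160 x 18; leave where it is
- tea_tin: bystander: round tea tin, 70 across, 100 high; leave where it is
- coasters: bystander: stack of cork coasters, 90 across, 16 high; leave where it is

How it is judged (in metres and radians):
On the way, in this order (a step that is already met when the one before it is completed fails the run):
1. the power key is pressed, alone (value of joint key_power above 0.004 m and value of joint each of key_fan, key_timer, key_start, key_cancel below 0.002 m), for 0.05 s.
2. every cup stands mouth-down, flat on the tray, released, and no key is down (angle between each of cup1, cup2, cup3, cup4's own z axis and vertical above 2.99 rad and x of cup1 in the frame of dryer between -0.03 and 0.1 m and y of cup1 in the frame of dryer between -0.17 and 0.17 m and z of cup1 in the frame of dryer between 0.064 and 0.075 m and linear speed of each of cup1, cup2, cup3, cup4 below 0.03 m/s and contact force between the fingers and cup1 below 0.2 N and x of cup2 in the frame of dryer between -0.03 and 0.1 m and y of cup2 in the frame of dryer between -0.17 and 0.17 m and z of cup2 in the frame of dryer between 0.064 and 0.075 m and contact force between the fingers and cup2 below 0.2 N and x of cup3 in the frame of dryer between -0.03 and 0.1 m and y of cup3 in the frame of dryer between -0.17 and 0.17 m and z of cup3 in the frame of dryer between 0.064 and 0.075 m and contact force between the fingers and cup3 below 0.2 N and x of cup4 in the frame of dryer between -0.03 and 0.1 m and y of cup4 in the frame of dryer between -0.17 and 0.17 m and z of cup4 in the frame of dryer between 0.064 and 0.075 m and contact force between the fingers and cup4 below 0.2 N and value of joint each of key_power, key_fan, key_timer, key_start, key_cancel below 0.002 m), for 0.3 s.
3. the fan key is pressed, alone (value of joint key_fan above 0.004 m and value of joint each of key_power, key_timer, key_start, key_cancel below 0.002 m), for 0.05 s.
4. the timer key is pressed, alone (value of joint key_timer above 0.004 m and value of joint each of key_power, key_fan, key_start, key_cancel below 0.002 m), for 0.05 s.
5. the start key is pressed, alone (value of joint key_start above 0.004 m and value of joint each of key_power, key_fan, key_timer, key_cancel below 0.002 m and angle between each of cup1, cup2, cup3, cup4's own z axis and vertical above 2.99 rad and x of cup1 in the frame of dryer between -0.03 and 0.1 m and y of cup1 in the frame of dryer between -0.17 and 0.17 m and z of cup1 in the frame of dryer between 0.064 and 0.075 m and linear speed of each of cup1, cup2, cup3, cup4 below 0.03 m/s and contact force between the fingers and cup1 below 0.2 N and x of cup2 in the frame of dryer between -0.03 and 0.1 m and y of cup2 in the frame of dryer between -0.17 and 0.17 m and z of cup2 in the frame of dryer between 0.064 and 0.075 m and contact force between the fingers and cup2 below 0.2 N and x of cup3 in the frame of dryer between -0.03 and 0.1 m and y of cup3 in the frame of dryer between -0.17 and 0.17 m and z of cup3 in the frame of dryer between 0.064 and 0.075 m and contact force between the fingers and cup3 below 0.2 N and x of cup4 in the frame of dryer between -0.03 and 0.1 m and y of cup4 in the frame of dryer between -0.17 and 0.17 m and z of cup4 in the frame of dryer between 0.064 and 0.075 m and contact force between the fingers and cup4 below 0.2 N), for 0.05 s.
At the end, for the whole second after the job is handed in: Every cup that is present stands mouth-down flat on the tray floor (within 8 degrees, inside the rim, at rest, released), all keys have sprung back up, and the racket, ashtray, phone stand, remote, tea tin and coasters are within 5 cm of where they were (all of step 2 and distance of each of racket, ashtray, phone_stand, remote, tea_tin, coasters from where it was at the start of the episode below 0.05 m); the robot touches nothing.
It fails at once if the cancel key is pressed (value of joint key_cancel above 0.004 m).
It fails at once if the fan, timer or start key is pressed while a cup is still mouth-up (value of joint any of key_fan, key_timer, key_start above 0.004 m and angle between any of cup1, cup2, cup3, cup4's own z axis and vertical below 0.5 rad).
It fails at once if another thing on the cabinet is moved more than 5 cm (distance of any of racket, ashtray, phone_stand, remote, tea_tin, coasters from where it was at the start of the episode above 0.05 m).
Of cup1, cup2, cup3, cup4 only 3 to 4 are there at a start; the rules pass over those that are not, and their reading is None.
At some moment in a run one of cup1, cup2, cup3, cup4 may be knocked a few centimetres aside while the robot is not near it.
It also fails if it takes over 210 s, if anything falls off the work surface, if the arm or the gripper's body presses on something with over 40 N, if the wrist force passes 120 N, or if a joint passes its speed limit or range.

## Working session

There is one attempt and no reset: what is moved stays moved. The work goes in short steps, Python scripts to look and compute and a shell command to move; the robot and the scene stay as the last step left them, time stands still between calls to the robot, and variables do not carry over. Pictures are saved under pics/ and viewed, at most 14 in all, crops included, and the job is handed in when it is done.

```bash
mkdir -p pics && ls
cat > h.py <<'E'
import numpy as np, cv2
from station import r
def K(c):
    f=240/np.tan(np.radians(c["fovy"])/2); return np.array([[f,0,c["cx"]],[0,f,c["cy"]],[0,0,1]])
def pose(c,s=None):
    if "origin" in c: return np.array(c["orientation"]),np.array(c["origin"])
    T=np.array(c["T_tool_cam"]); R=np.array(s["ee_rot"]); return R@T[:3,:3], R@T[:3,3]+np.array(s["tcp_pos"])
def ray(c,uv,z,s=None):
    R,o=pose(c,s); d=R@np.linalg.inv(K(c))@np.array([*uv,1.]); return o+d*(z-o[2])/d[2]
def proj(c,P,s=None):
    R,o=pose(c,s); q=K(c)@(R.T@(np.array(P)-o)); return q[:2]/q[2]
def snap(cam,name,crop=None,k=1):
    s=r.sense(); c=r.capture(cam); im=cv2.cvtColor(c["pixels"],cv2.COLOR_RGB2BGR)
    cv2.imwrite(f"pics/{name}_raw.png",im)
    if crop: x,y,w,h=crop; im=im[y:y+h,x:x+w]
    cv2.imwrite(f"pics/{name}.png",cv2.resize(im,None,fx=k,fy=k,interpolation=cv2.INTER_CUBIC)); return c,s
E
python3 - <<'E'
from h import *
import pickle
for n in("top","scene"):
    c,s=snap(n,n+"0",k=1.25); pickle.dump(c,open(n+".pkl","wb")); print(n,np.round(c["origin"],3),c["fovy"],c["cx"],c["cy"],np.round(c["orientation"],2).tolist())
print(r.tip_extent,s["tcp_pos"],np.round(s["ee_rot"],2).tolist(),s["wrist_force"],s["time_s"])
E
```

```text
pics
top [ 0.383 -0.018  1.521] 47.928329019121534 314.88695196529244 236.6411747405975 [[-0.02, -1.0, 0.09], [-1.0, 0.01, -0.01], [0.01, -0.09, -1.0]]
scene [1.185 0.64  0.904] 57.72958530209773 321.1964691171642 234.64821613293677 [[-0.74, 0.45, -0.5], [0.67, 0.51, -0.53], [0.02, -0.73, -0.68]]
0.008 [ 0.26755489 -0.5642078   0.22947523] [[-0.9, -0.43, -0.0], [-0.43, 0.9, 0.0], [0.0, 0.0, -1.0]] [-0.65906233  0.07198235 -0.32067339] 0.05
```

View pics/top0.png

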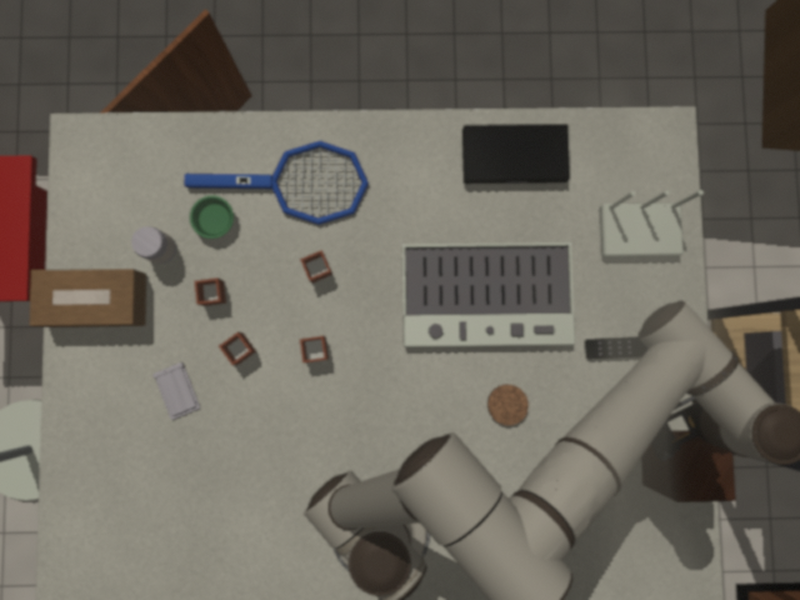

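View pics/scene0.png

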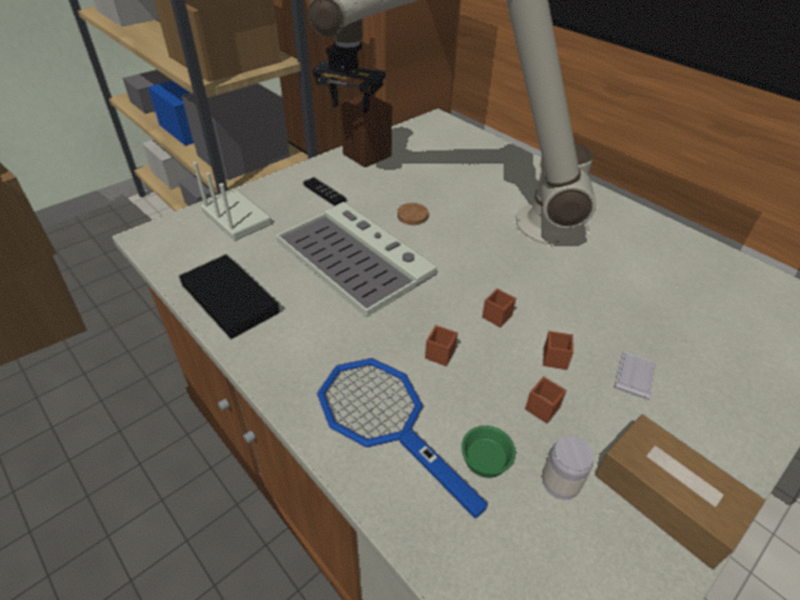

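Run:
```python
from h import *
im=cv2.imread("pics/top0_raw.png")
cv2.imwrite("pics/crop1.png",cv2.resize(im[185:290,315:475],None,fx=5,fy=5,interpolation=cv2.INTER_CUBIC))
cv2.imwrite("pics/crop2.png",cv2.resize(im[190:300,145:275],None,fx=5.4,fy=5.4,interpolation=cv2.INTER_CUBIC))
```

```text
(no output)
```

View pics/crop1.png

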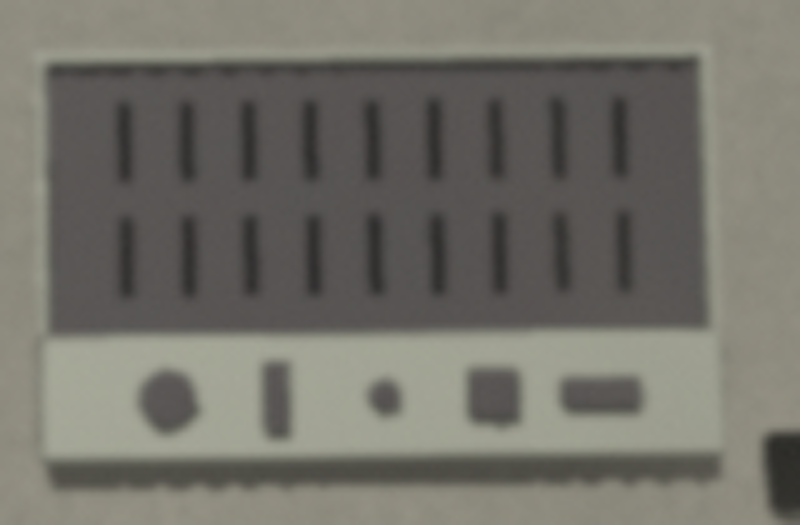

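View pics/crop2.png

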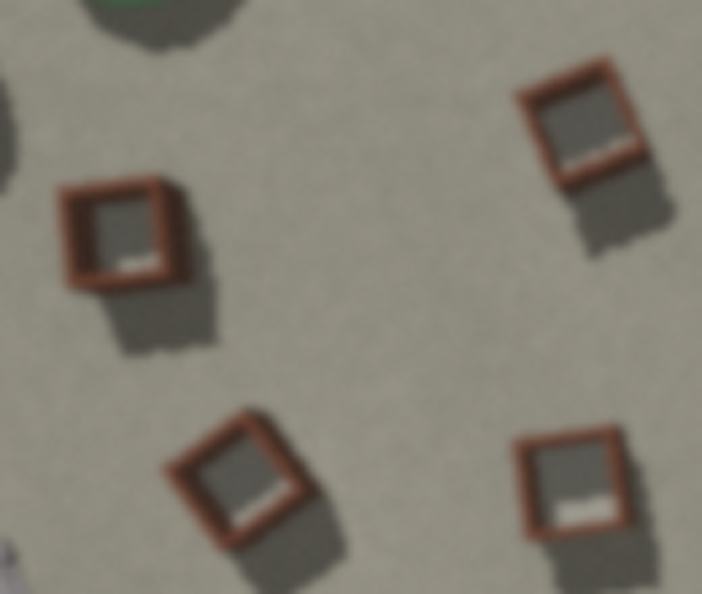

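Run:
```python
from h import *
import pickle
c=pickle.load(open("top.pkl","rb"))
f=lambda p,k,o:(np.array(p)+.5)/k-.5+o
keys=[(168,401),(277,400),(385,398),(494,397),(601,395)]
P=np.array([ray(c,f(p,5,(315,185)),.039) for p in keys]); print("keys",np.round(P,4).tolist(),"spacing",np.round(np.linalg.norm(np.diff(P,axis=0),axis=1),4))
for n,p,z in[("rimTL",(38,52),.022),("rimTR",(711,47),.022),("panBL",(42,458),.03),("panBR",(720,454),.03),("panTL",(45,336),.03),("panTR",(718,330),.03)]: print(n,np.round(ray(c,f(p,5,(315,185)),z),4))
for n,q in dict(A=[(517,97),(607,60),(648,150),(567,190)],B=[(60,190),(163,178),(175,275),(73,290)],C=[(168,470),(252,410),(315,490),(232,550)],D=[(516,440),(618,428),(632,525),(530,540)]).items():
    Q=np.array([ray(c,f(p,5.4,(145,190)),.058)[:2] for p in q]); e=np.roll(Q,-1,0)-Q
    a=np.degrees(np.arctan2(e[:,1],e[:,0])); print(n,np.round(Q.mean(0),4),"sides",np.round(np.linalg.norm(e,axis=1)*1e3),"yaw mod90",np.round(a%90,1),"reach",round(float(np.hypot(*Q.mean(0))),3))
for n,p in dict(tin=(150,243),ash=(212,217),phone=(178,390),rackethead=(320,182),coast=(508,404),remote=(625,348)).items(): print(n,np.round(ray(c,np.array(p)/1.25,.02),3))
```

```text
keys [[0.4357, -0.1266, 0.039], [0.4354, -0.1865, 0.039], [0.4355, -0.2459, 0.039], [0.4352, -0.306, 0.039], [0.4354, -0.365, 0.039]] spacing [0.0599 0.0594 0.06   0.059 ]
rimTL [ 0.6332 -0.0589  0.022 ]
rimTR [ 0.6308 -0.438   0.022 ]
panBL [ 0.4057 -0.0571  0.03  ]
panBR [ 0.4021 -0.4319  0.03  ]
panTL [ 0.473  -0.0599  0.03  ]
panTR [ 0.4707 -0.4335  0.03  ]
A [0.5814 0.132 ] sides [49. 50. 45. 54.] yaw mod90 [21.8 23.8 25.7 27.7] reach 0.596
B [0.5295 0.3668] sides [52. 50. 51. 51.] yaw mod90 [5.9 7.4 7.6 7.9] reach 0.644
C [0.4048 0.3041] sides [51. 51. 50. 51.] yaw mod90 [35.1 38.  35.3 38.5] reach 0.506
D [0.4006 0.1384] sides [51. 49. 51. 50.] yaw mod90 [5.8 7.8 7.4 7.8] reach 0.424
tin [0.643 0.507 0.02 ]
ash [0.7   0.369 0.02 ]
phone [0.315 0.441 0.02 ]
rackethead [0.778 0.126 0.02 ]
coast [ 0.273 -0.285  0.02 ]
remote [ 0.392 -0.55   0.02 ]
```

Four cups found (A 0.581,0.132; B 0.530,0.367; C 0.405,0.304; D 0.401,0.138), each about 51 mm square as expected. The dryer is at about (0.5155, −0.246) with yaw ≈ 0. The keys are 60 mm apart, with power at (0.436, −0.127). Next I press the power key.

```bash
python3 -m jog '0 21 54.7 -16 -8.5; 0 21 54.7 -16 -8.5; 0 21 54.7 -16 -8.6; 0 21 54.7 -16 0; 0 21 54.7 -16 0' && python3 -m jog '0 21 54.7 -16 0; 0 21 54.7 -16 0; 0 21 54.7 -16 0; 0 0 0 0 0'
```

```text
time_s: 0.72
tcp_pos: [0.373, -0.2894, 0.15]
ee_rot: [[-1.0, 0.004, 0.0], [0.004, 1.0, 0.0], [-0.0, 0.0, -1.0]]
wrist_force: [0.8, 1.0, 0.8]
gripper_width: 0.518
gripper_force: 0.0
time_s: 1.23
tcp_pos: [0.4363, -0.124, 0.1015]
ee_rot: [[-1.0, -0.002, -0.002], [-0.002, 1.0, 0.0], [0.002, 0.0, -1.0]]
wrist_force: [0.0, -0.8, -0.1]
gripper_width: 0.066
gripper_force: 0.0
```

```bash
python3 -m jog '0 0 -2.5 -45 0; 0 0 0 -8 0; 0 0 0 -7 0; 0 0 0 -1 0; 0 0 0 0 0'; python3 -m jog '0 0 0 0 0; 0 0 0 20 0; 0 0 0 50 0'
```

```text
time_s: 1.85
tcp_pos: [0.4357, -0.1301, 0.0424]
ee_rot: [[-1.0, 0.005, 0.001], [0.005, 1.0, -0.0], [-0.001, -0.0, -1.0]]
wrist_force: [-3.0, -1.8, 3.0]
gripper_width: 0.008
gripper_force: 2.0
time_s: 2.22
tcp_pos: [0.4354, -0.1293, 0.111]
ee_rot: [[-1.0, 0.004, -0.003], [0.004, 1.0, 0.0], [0.003, 0.0, -1.0]]
wrist_force: [1.3, 0.4, 0.1]
gripper_width: 0.005
gripper_force: 0.0
```

```bash
python3 -m jog '0 0 2 -45 0; 0 0 0 -20 0; 0 0 0 -6 0; 0 0 0 -2 0; 0 0 0 0 0'; python3 -m jog '0 0 0 0 0; 0 0 0 0 0'; python3 -m jog '0 0 0 30 0; 0.8 0 0 50 0; 0.8 0 0 0 0'
```

```text
time_s: 2.85
tcp_pos: [0.4363, -0.1272, 0.0409]
ee_rot: [[-1.0, 0.003, 0.001], [0.003, 1.0, 0.0], [-0.001, 0.0, -1.0]]
wrist_force: [-5.6, 4.7, 19.7]
gripper_width: 0.002
gripper_force: 9.5
time_s: 3.1
tcp_pos: [0.4363, -0.1272, 0.0409]
ee_rot: [[-1.0, 0.003, 0.001], [0.003, 1.0, 0.0], [-0.001, 0.0, -1.0]]
wrist_force: [-5.6, 4.5, 19.3]
gripper_width: 0.008
gripper_force: 9.3
time_s: 3.48
tcp_pos: [0.4396, -0.1275, 0.1229]
ee_rot: [[-1.0, 0.003, 0.012], [0.003, 1.0, 0.0], [-0.012, 0.0, -1.0]]
wrist_force: [1.3, -0.0, -0.7]
gripper_width: 0.149
gripper_force: 0.0
```

Power is pressed: the key bottomed out at tip z 33 mm with 19 N. Since the tool only points down, I'll grip each cup by its top few millimetres. Then I roll it over the dryer's far (+x) rim so it pivots in the jaws to mouth-down inside the tray. Cup D goes first.

```bash
python3 -m jog '1 -7 53.3 0 1.4; 1 -7 53.3 0 1.4; 1 -7 53.3 0 1.4; 1 -7 53.3 0 1.4; 1 -7 53.3 0 1.4' && python3 -m jog '1 0 0 0 0; 1 0 0 0 0;1 0 0 0 0'
python3 - <<'E'
from h import *
s=r.sense();print(np.round(s["joints"],1),np.round(s["tcp_pos"],4))
c,s=snap("wrist","w1")
import pickle; pickle.dump((c,s),open("w1.pkl","wb"))
E
```

```text
time_s: 4.1
tcp_pos: [0.4005, 0.1409, 0.1185]
ee_rot: [[-0.993, -0.119, 0.001], [-0.119, 0.993, 0.001], [-0.001, 0.001, -1.0]]
wrist_force: [0.8, -0.5, -0.2]
gripper_width: 0.716
gripper_force: 0.0
time_s: 4.47
tcp_pos: [0.4007, 0.1379, 0.1183]
ee_rot: [[-0.993, -0.116, -0.001], [-0.116, 0.993, -0.0], [0.001, -0.0, -1.0]]
wrist_force: [-0.2, -0.7, -0.4]
gripper_width: 0.982
gripper_force: 0.0
[  41.1    9.8  -35.6   -0.   -44.6 -124.5] [0.4007 0.1379 0.1183]
```

View pics/w1.png

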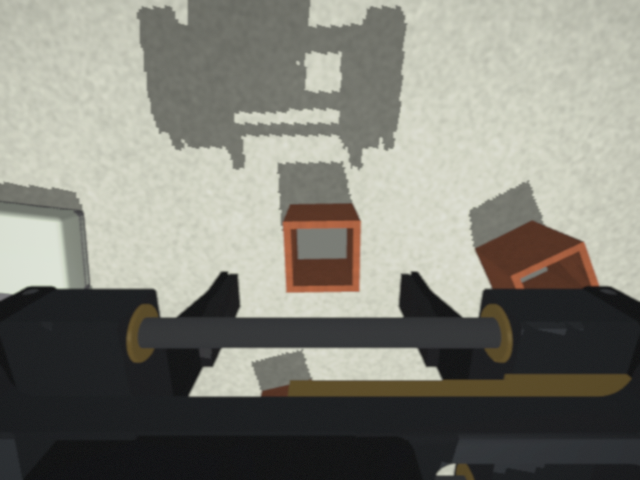

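Wrist view: cup D's mouth spans (285,222)–(360,291), square with the jaws. I'll check its position, then descend and grip the top 8 mm.

```bash
python3 - <<'E'
from h import *
import pickle
c,s=pickle.load(open("w1.pkl","rb"))
Q=np.array([ray(c,p,.058,s)[:2] for p in[(285,222),(360,222),(360,291),(287,291)]]);print(np.round(Q,4).tolist(),Q.mean(0))
E
python3 -m jog '1 0 0 -30 0; 1 0 0 -25 0; 1 0 0 -5 0; 1 0 0 0 0; 0 0 0 0 0' && python3 -m jog '0 0 0 0 0; 0 0 0 0 0; 0 0 0 0 0; 0 0 0 0 0'
```

```text
[[0.38, 0.1131], [0.3742, 0.1625], [0.4241, 0.1702], [0.4301, 0.1189]] [0.4021211  0.14117654]
time_s: 5.15
tcp_pos: [0.4015, 0.1392, 0.0594]
ee_rot: [[-0.993, -0.118, 0.002], [-0.118, 0.993, 0.001], [-0.002, 0.001, -1.0]]
wrist_force: [0.2, -0.1, -0.4]
gripper_width: 0.948
gripper_force: 0.0
time_s: 5.65
tcp_pos: [0.401, 0.1391, 0.0587]
ee_rot: [[-0.993, -0.118, 0.0], [-0.118, 0.993, 0.0], [-0.0, 0.0, -1.0]]
wrist_force: [-1.4, 0.1, 1.1]
gripper_width: 0.589
gripper_force: 30.0
```

```bash
python3 -m jog '0 0 0 60 0; 0 30 -56 10 0; 0 30 -56 0 0; 0 30 -56 0 0;0 30 -56 0 0' && python3 -m jog '0 30 -57 0 -3.4; 0 30 -57 0 -3.4; 0 30 -57 0 0; 0 32 -57 0 0;0 32 -58 0 0' && python3 -m jog '0 0 0 -30 0; 0 0 0 -20 0; 0 0 0 -10 0; 0 0 0 0 0'
python3 - <<'E'
from h import *
c,s=snap("scene","s1",(160,100,320,240),2.4)
E
```

```text
time_s: 6.28
tcp_pos: [0.5189, -0.0826, 0.1279]
ee_rot: [[-0.993, -0.118, -0.001], [-0.118, 0.993, 0.0], [0.001, 0.0, -1.0]]
wrist_force: [1.2, 1.1, -1.4]
gripper_width: 0.59
gripper_force: 30.0
time_s: 6.9
tcp_pos: [0.6669, -0.3575, 0.127]
ee_rot: [[-1.0, 0.001, -0.002], [0.001, 1.0, 0.001], [0.002, 0.001, -1.0]]
wrist_force: [1.4, 0.7, -1.0]
gripper_width: 0.591
gripper_force: 30.0
time_s: 7.4
tcp_pos: [0.6663, -0.355, 0.0677]
ee_rot: [[-1.0, -0.001, -0.002], [-0.001, 1.0, 0.0], [0.002, 0.0, -1.0]]
wrist_force: [0.2, 0.6, -1.8]
gripper_width: 0.593
gripper_force: 30.0
```

View pics/s1.png

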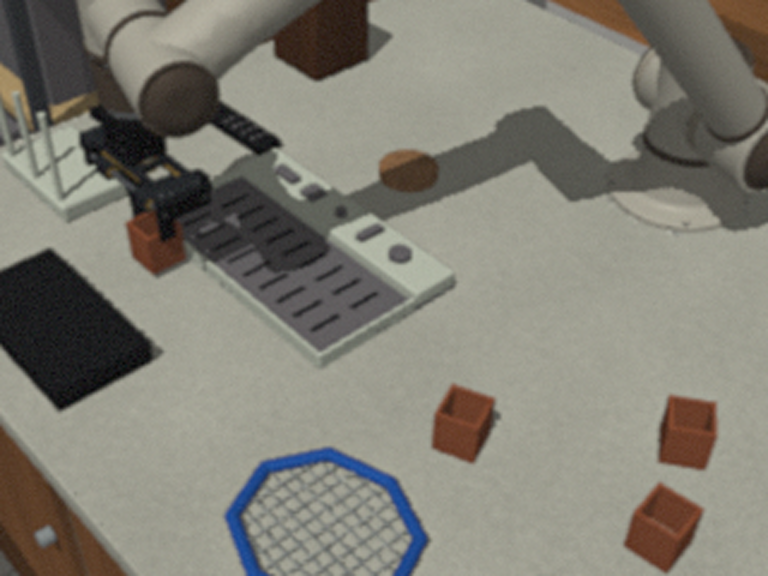

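```bash
python3 -m jog '0 0 -16 -3 0; 0 -6 0 0 0; 0 -5 0 2 0; 0 -5 0 3 0; 0 0 0 0 0' && python3 -m jog '0 -5 0 1.5 0; 0 -6 0 1 0; 0 -6 0 0 0; 0 -6 0 -1 0; 0 0 0 0 0'
python3 - <<'E'
from h import *
c,s=snap("scene","s2",(190,160,120,90),6)
E
```

```text
time_s: 8.07
tcp_pos: [0.6518, -0.3722, 0.0717]
ee_rot: [[-1.0, 0.0, 0.004], [0.0, 1.0, -0.001], [-0.004, -0.001, -1.0]]
wrist_force: [4.3, -0.4, -2.5]
gripper_width: 0.592
gripper_force: 30.0
time_s: 8.7
tcp_pos: [0.6302, -0.3724, 0.0752]
ee_rot: [[-1.0, -0.001, 0.007], [-0.001, 1.0, -0.003], [-0.007, -0.003, -1.0]]
wrist_force: [4.6, 1.6, 6.0]
gripper_width: 0.591
gripper_force: 30.0
```

View pics/s2.png

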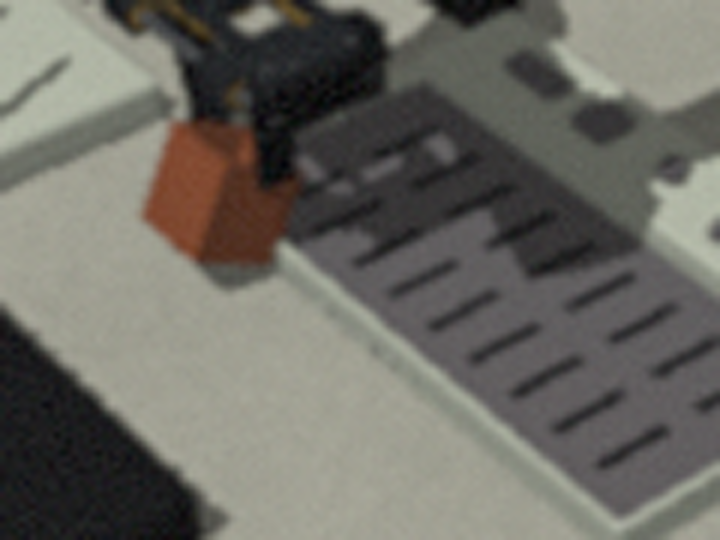

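Cup D is turning in the jaws, tilted about 30° with its bottom on the rim at crop (205,262), at only a few newtons. I'll carry on over the rim.

```bash
python3 -m jog '0 -6.5 0 -4 0; 0 -6 0 -2 0; 0 -5.5 0 -2.5 0; 0 -5 0 -3.5 0; 0 -5 0 -3.5 0' && python3 -m jog '0 -4 0 -4 0; 0 -4 0 -4.5 0; 0 0 0 -4 0; 0 0 0 -4 0; 0 0 0 0 0'
python3 - <<'E'
from h import *
c,s=snap("scene","s3",(190,160,120,90),6)
E
```

```text
time_s: 9.38
tcp_pos: [0.6, -0.3731, 0.06]
ee_rot: [[-1.0, -0.001, 0.001], [-0.001, 1.0, -0.003], [-0.001, -0.003, -1.0]]
wrist_force: [-0.8, -0.0, 10.5]
gripper_width: 0.592
gripper_force: 30.0
time_s: 10.0
tcp_pos: [0.5866, -0.3727, 0.0415]
ee_rot: [[-1.0, 0.001, -0.011], [0.001, 1.0, 0.001], [0.011, 0.001, -1.0]]
wrist_force: [-9.0, -1.1, 11.5]
gripper_width: 0.592
gripper_force: 30.0
```

View pics/s3.png

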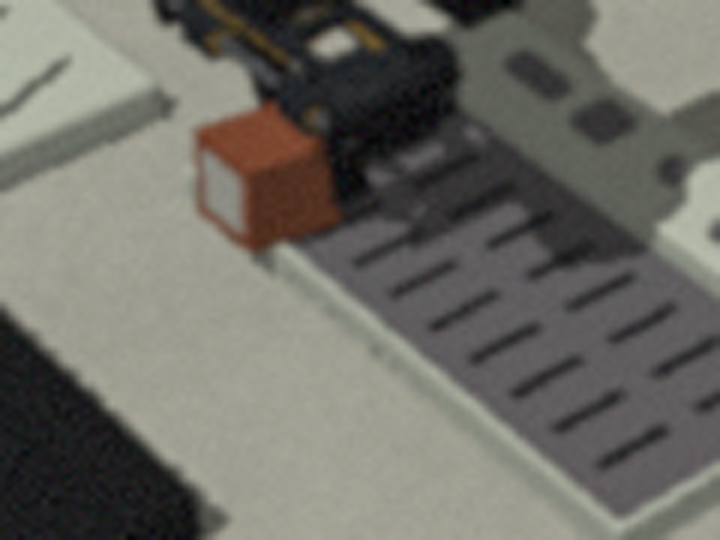

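```bash
python3 -m jog '0 -5 0 -1 0; 0 -5 0 -1.5 0; 0 -4.5 0 -2 0; 0 -4 0 -2 0; 0 -4 0 -2.5 0' && python3 -m jog '0 -3.5 0 -3 0; 0 -3 0 -3 0; 0 0 0 0 0'
python3 - <<'E'
from h import *
c,s=snap("scene","s4",(190,160,120,90),6)
E
```

```text
time_s: 10.68
tcp_pos: [0.5743, -0.3727, 0.0351]
ee_rot: [[-1.0, -0.002, 0.012], [-0.002, 1.0, -0.005], [-0.012, -0.005, -1.0]]
wrist_force: [8.2, 6.0, 16.5]
gripper_width: 0.592
gripper_force: 30.0
time_s: 11.05
tcp_pos: [0.5687, -0.3729, 0.032]
ee_rot: [[-1.0, -0.003, 0.013], [-0.004, 1.0, -0.006], [-0.013, -0.006, -1.0]]
wrist_force: [4.8, 7.7, 21.9]
gripper_width: 0.59
gripper_force: 30.0
```

View pics/s4.png

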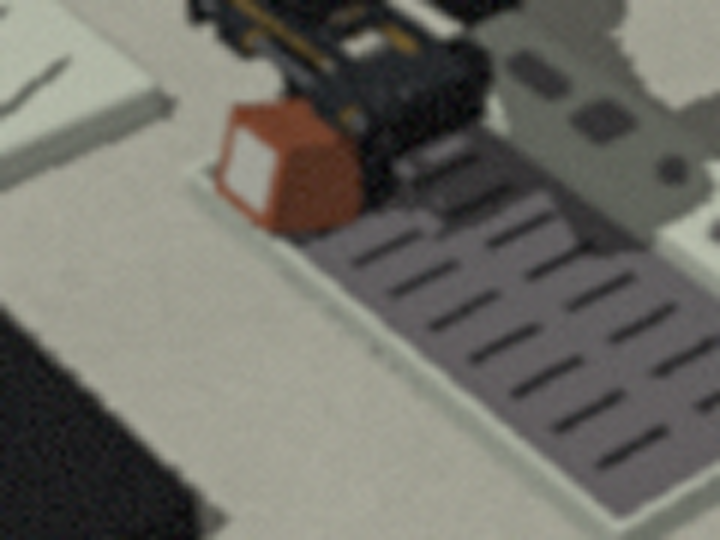

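```bash
python3 -m jog '0 -5 0 -1 0; 0 -5 0 -1 0; 0 -5 0 -1 0; 0 -5 0 -1 0; 0 0 0 0 0'
python3 - <<'E'
from h import *
c,s=snap("scene","s5",(190,160,120,90),5)
E
```

```text
time_s: 11.72
tcp_pos: [0.5412, -0.3717, 0.0205]
ee_rot: [[-1.0, 0.001, -0.003], [0.001, 1.0, 0.001], [0.003, 0.001, -1.0]]
wrist_force: [0.5, 0.2, 5.4]
gripper_width: 0.587
gripper_force: 31.0
```

View pics/s5.png

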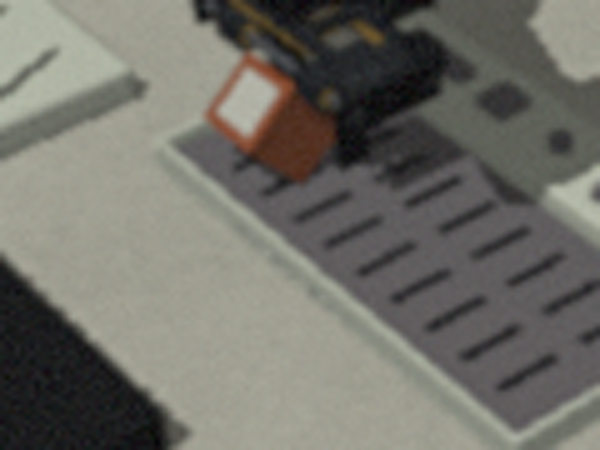

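D is now about 50° past horizontal, mouth-down-ish, but the fingertips are on the tray floor. I'll release while still drifting forward so it topples onto its mouth. If it falls back instead, I'll regrip higher.

```bash
python3 -m jog '0 -4 0 0 0; 0.72 -8 0 1 0; 0.72 -8 0 1 0; 0.72 -5 0 1 0; 0.72 0 0 0 0'
python3 - <<'E'
from h import *
c,s=snap("scene","s6",(190,160,120,90),5)
E
```

```text
time_s: 12.4
tcp_pos: [0.5165, -0.3719, 0.0235]
ee_rot: [[-1.0, 0.001, -0.001], [0.001, 1.0, 0.001], [0.001, 0.001, -1.0]]
wrist_force: [-0.2, 0.3, 0.2]
gripper_width: 0.718
gripper_force: 0.0
```

View pics/s6.png

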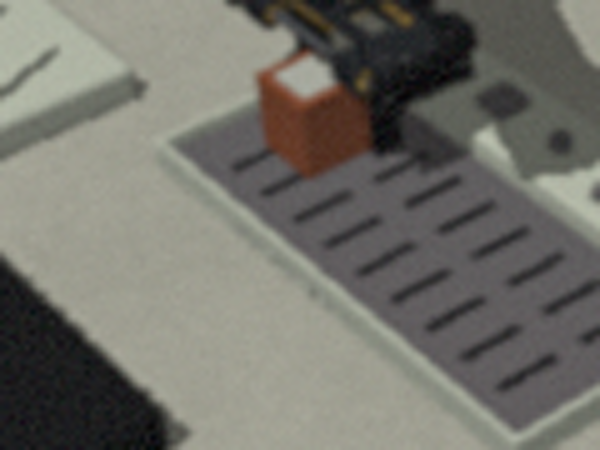

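Cup D stands mouth-down in the tray, with its white-patched bottom up at crop (308,78). I'll rise, travel to cup A, and check with image code whether any cup has been moved.

```bash
cat >> h.py <<'E'
def red(im):
    hsv=cv2.cvtColor(im,cv2.COLOR_BGR2HSV); m=((hsv[...,0]<12)|(hsv[...,0]>174))&(hsv[...,1]>110)&(hsv[...,2]>50)
    m=cv2.morphologyEx(m.astype(np.uint8),cv2.MORPH_CLOSE,np.ones((3,3)))
    n,l,st,ce=cv2.connectedComponentsWithStats(m); return [(st[i][:5].tolist(),np.round(ce[i],1).tolist()) for i in range(1,n) if st[i][4]>40]
E
python3 -m jog '0.8 0 0 40 0; 0.8 0 0 60 0; 1 7 56 0 5; 1 7 56 0 5; 1 7 56 0 5' && python3 -m jog '1 7 56 0 5; 1 7 56 0 4.7; 1 7 56 0 0; 1 7 56 0 0; 1 8 56 0 0' && python3 -m jog '1 8 56 0 0; 1 0 0 0 0'
python3 - <<'E'
from h import *
print(*red(cv2.imread("pics/top0_raw.png")),sep="\n")
c,s=snap("top","t2"); print("now"); print(*red(cv2.imread("pics/t2_raw.png")),sep="\n")
c,s=snap("wrist","w2"); print("wrist",np.round(s["tcp_pos"],4)); im=cv2.imread("pics/w2_raw.png"); print(*red(im),sep="\n")
c,s=snap("scene","s7"); print("scene0");print(*red(cv2.imread("pics/scene0_raw.png")),sep="\n");print("scene");print(*red(cv2.imread("pics/s7_raw.png")),sep="\n")
E
```

```text
time_s: 13.08
tcp_pos: [0.5388, -0.2024, 0.124]
ee_rot: [[-0.965, -0.261, 0.001], [-0.261, 0.965, -0.0], [-0.001, -0.0, -1.0]]
wrist_force: [0.2, 0.7, -0.8]
gripper_width: 0.983
gripper_force: 0.0
time_s: 13.7
tcp_pos: [0.5747, 0.0781, 0.1239]
ee_rot: [[-0.909, -0.418, 0.0], [-0.418, 0.909, 0.0], [-0.0, -0.0, -1.0]]
wrist_force: [0.2, 0.2, 0.3]
gripper_width: 0.997
gripper_force: 0.0
time_s: 13.95
tcp_pos: [0.5832, 0.1359, 0.1236]
ee_rot: [[-0.907, -0.422, 0.001], [-0.422, 0.907, 0.0], [-0.001, 0.0, -1.0]]
wrist_force: [-0.3, -1.2, 0.2]
gripper_width: 1.0
gripper_force: 0.0
([135, 17, 26, 22, 101], [147.0, 28.0])
([103, 52, 18, 20, 77], [111.3, 62.9])
([88, 71, 17, 17, 54], [96.1, 78.4])
([0, 124, 37, 117, 3732], [15.8, 180.8])
([157, 224, 22, 20, 173], [167.3, 232.9])
([177, 267, 25, 24, 133], [189.1, 278.5])
([570, 363, 17, 37, 370], [579.8, 378.1])
([628, 473, 12, 7, 48], [635.2, 475.7])
([600, 474, 26, 6, 81], [610.6, 477.0])
now
([148, 13, 17, 15, 60], [156.4, 18.8])
([110, 38, 30, 30, 141], [122.9, 53.6])
([0, 124, 37, 117, 3728], [15.8, 180.9])
([428, 215, 20, 18, 80], [433.5,
[... 1344 characters left out ...]
6.8, 7.2])
([321, 0, 47, 28, 464], [347.9, 11.8])
([245, 10, 71, 122, 3511], [276.2, 74.2])
([306, 20, 25, 17, 116], [317.8, 29.3])
([329, 20, 10, 10, 52], [334.1, 24.8])
([302, 21, 65, 77, 978], [337.4, 56.0])
([224, 26, 12, 18, 113], [229.6, 33.7])
([337, 33, 8, 12, 41], [340.8, 38.7])
([226, 60, 18, 60, 413], [233.9, 87.3])
([335, 68, 30, 22, 145], [347.7, 78.7])
([242, 173, 22, 22, 309], [252.9, 184.4])
([341, 261, 24, 31, 556], [352.2, 275.8])
([435, 265, 23, 30, 560], [446.3, 279.8])
([421, 302, 31, 36, 685], [435.7, 319.2])
([152, 309, 8, 12, 52], [155.7, 314.0])
([161, 326, 46, 45, 203], [182.4, 351.6])
([195, 372, 12, 15, 67], [201.7, 377.9])
([272, 424, 13, 21, 73], [280.2, 434.2])
```

All three remaining cups are unmoved, and A sits squarely between the jaws (box 282–357, 203–290). I'll grip it and carry it to the rim for slot y ≈ −0.288.

```bash
python3 -m jog '1 0 0 -30 0; 1 0 0 -29 0; 1 0 0 -6 0; 1 0 0 0 0; 0 0 0 0 0' && python3 -m jog '0 0 0 0 0; 0 0 0 0 0; 0 0 0 0 0; 0 0 0 0 0' && python3 -m jog '0 0 0 60 0; 0 10.5 -52 10 -5; 0 10.5 -52 0 -5; 0 10.5 -53 0 -5; 0 10.5 -53 0 -5' && python3 -m jog '0 10.5 -53 0 -4.9; 0 10.5 -53 0 0; 0 10.5 -53 0 0; 0 10.5 -53 0 0; 0 0 0 0 0' && python3 -m jog '0 0 0 -30 0; 0 0 0 -20 0; 0 0 0 -10 0; 0 0 0 0 0'
```

```text
time_s: 14.72
tcp_pos: [0.5835, 0.132, 0.0602]
ee_rot: [[-0.909, -0.417, 0.002], [-0.417, 0.909, 0.001], [-0.003, -0.0, -1.0]]
wrist_force: [-0.9, 0.0, 0.2]
gripper_width: 0.952
gripper_force: 0.0
time_s: 15.22
tcp_pos: [0.5827, 0.1322, 0.059]
ee_rot: [[-0.909, -0.418, 0.0], [-0.418, 0.909, 0.0], [-0.0, -0.0, -1.0]]
wrist_force: [-0.1, 0.1, 1.9]
gripper_width: 0.591
gripper_force: 29.8
time_s: 15.85
tcp_pos: [0.6244, -0.0794, 0.1282]
ee_rot: [[-0.997, -0.079, -0.001], [-0.079, 0.997, 0.0], [0.001, 0.0, -1.0]]
wrist_force: [1.1, 0.4, -1.2]
gripper_width: 0.594
gripper_force: 29.8
time_s: 16.48
tcp_pos: [0.6658, -0.2938, 0.1268]
ee_rot: [[-1.0, 0.009, -0.002], [0.009, 1.0, 0.0], [0.002, 0.0, -1.0]]
wrist_force: [-0.1, 0.7, -2.4]
gripper_width: 0.594
gripper_force: 29.8
time_s: 16.98
tcp_pos: [0.6662, -0.2892, 0.0679]
ee_rot: [[-1.0, 0.003, -0.002], [0.003, 1.0, 0.0], [0.002, 0.0, -1.0]]
wrist_force: [0.5, -0.5, -0.9]
gripper_width: 0.59
gripper_force: 29.8
```

```bash
python3 -m jog '0 0 0 -3 0; 0 -6 0 0 0; 0 -5 0 2 0; 0 -5 0 3 0; 0 0 0 0 0' && python3 -m jog '0 -5 0 1.5 0; 0 -6 0 1 0; 0 -6 0 0 0; 0 -6 0 -1 0; 0 0 0 0 0' && python3 -m jog '0 -6.5 0 -4 0; 0 -6 0 -2 0; 0 -5.5 0 -2.5 0; 0 -5 0 -3.5 0; 0 -5 0 -3.5 0' && python3 -m jog '0 -4 0 -4 0; 0 -4 0 -4.5 0; 0 0 0 -4 0; 0 0 0 -4 0; 0 0 0 0 0' && python3 -m jog '0 -5 0 -1 0; 0 -5 0 -1.5 0; 0 -4.5 0 -2 0; 0 -4 0 -2 0; 0 -4 0 -2.5 0' && python3 -m jog '0 -3.5 0 -3 0; 0 -3 0 -3 0; 0 0 0 0 0' && python3 -m jog '0 -5 0 -1 0; 0 -5 0 -1 0; 0 -5 0 -1 0; 0 -5 0 -1 0; 0 0 0 0 0'
python3 - <<'E'
from h import *
c,s=snap("scene","s8",(210,150,120,90),5)
print([x for x in red(cv2.imread("pics/s8_raw.png")) if x[1][0]>200 and x[1][1]>140])
E
```

```text
time_s: 17.6
tcp_pos: [0.652, -0.2901, 0.0723]
ee_rot: [[-1.0, 0.004, 0.004], [0.004, 1.0, -0.001], [-0.004, -0.001, -1.0]]
wrist_force: [4.5, 0.7, -1.6]
gripper_width: 0.596
gripper_force: 30.0
time_s: 18.23
tcp_pos: [0.6307, -0.2904, 0.0756]
ee_rot: [[-1.0, 0.003, 0.008], [0.003, 1.0, -0.003], [-0.008, -0.003, -1.0]]
wrist_force: [5.5, 0.7, 5.1]
gripper_width: 0.59
gripper_force: 30.0
time_s: 18.85
tcp_pos: [0.6005, -0.2911, 0.0602]
ee_rot: [[-1.0, 0.003, 0.003], [0.003, 1.0, -0.003], [-0.003, -0.003, -1.0]]
wrist_force: [-0.0, 0.2, 8.9]
gripper_width: 0.589
gripper_force: 30.1
time_s: 19.48
tcp_pos: [0.587, -0.2908, 0.0417]
ee_rot: [[-1.0, 0.004, -0.01], [0.004, 1.0, 0.0], [0.01, 0.0, -1.0]]
wrist_force: [-8.3, -0.3, 10.8]
gripper_width: 0.595
gripper_force: 30.0
time_s: 20.1
tcp_pos: [0.5727, -0.291, 0.0346]
ee_rot: [[-1.0, 0.002, 0.008], [0.002, 1.0, -0.003], [-0.008, -0.003, -1.0]]
wrist_force: [6.2, 4.6, 12.1]
gripper_width: 0.593
gripper_force: 30.0
time_s: 20.48
tcp_pos: [0.5721, -0.2911, 0.034]
ee_rot: [[-1.0, -0.0, 0.021], [-0.001, 1.0, -0.007], [-0.021, -0.007, -1.0]]
wrist_force: [6.2, 7.8, 23.9]
gripper_width: 0.593
gripper_force: 30.0
time_s: 21.1
tcp_pos: [0.541, -0.2902, 0.0213]
ee_rot: [[-1.0, 0.004, -0.003], [0.004, 1.0, 0.0], [0.003, 0.0, -1.0]]
wrist_force: [-0.9, -0.8, 5.3]
gripper_width: 0.583
gripper_force: 30.1
[([242, 175, 30, 33, 395], [256.5, 192.2]), ([435, 265, 23, 30, 559], [446.2, 279.8]), ([421, 302, 31, 36, 686], [435.7, 319.2]), ([198, 369, 23, 34, 148], [208.4, 384.2]), ([218, 383, 9, 12, 46], [222.4, 388.1]), ([235, 392, 14, 16, 52], [240.9, 398.8]), ([246, 406, 13, 30, 95], [252.0, 420.8]), ([272, 457, 11, 13, 49], [278.1, 464.3])]
```

Same force signature as the first cup. I'll release it with the same forward drift and verify.

```bash
python3 -m jog '0 -4 0 0 0; 0.72 -8 0 1 0; 0.72 -8 0 1 0; 0.72 -5 0 1 0; 0.72 0 0 0 0' && python3 -m jog '0.72 0 0 40 0; 0.8 0 0 60 0; 1 0 50 0 0; 1 0 50 0 0; 1 0 50 0 0'
python3 - <<'E'
from h import *
c,s=snap("scene","s9",(200,130,200,150),4)
print([x for x in red(cv2.imread("pics/s9_raw.png")) if x[1][0]>200 and 140<x[1][1]<340])
E
```

```text
time_s: 21.78
tcp_pos: [0.5169, -0.2899, 0.0242]
ee_rot: [[-1.0, 0.004, -0.001], [0.004, 1.0, 0.0], [0.001, 0.0, -1.0]]
wrist_force: [0.7, -0.4, 0.4]
gripper_width: 0.718
gripper_force: 0.0
time_s: 22.4
tcp_pos: [0.5176, -0.1386, 0.1246]
ee_rot: [[-1.0, 0.005, 0.001], [0.005, 1.0, 0.0], [-0.001, 0.0, -1.0]]
wrist_force: [-0.1, -0.5, -0.5]
gripper_width: 0.978
gripper_force: 0.0
[([242, 173, 38, 34, 602], [260.7, 190.4]), ([435, 265, 23, 30, 559], [446.2, 279.8]), ([421, 302, 31, 36, 688], [435.7, 319.2])]
```

View pics/s9.png

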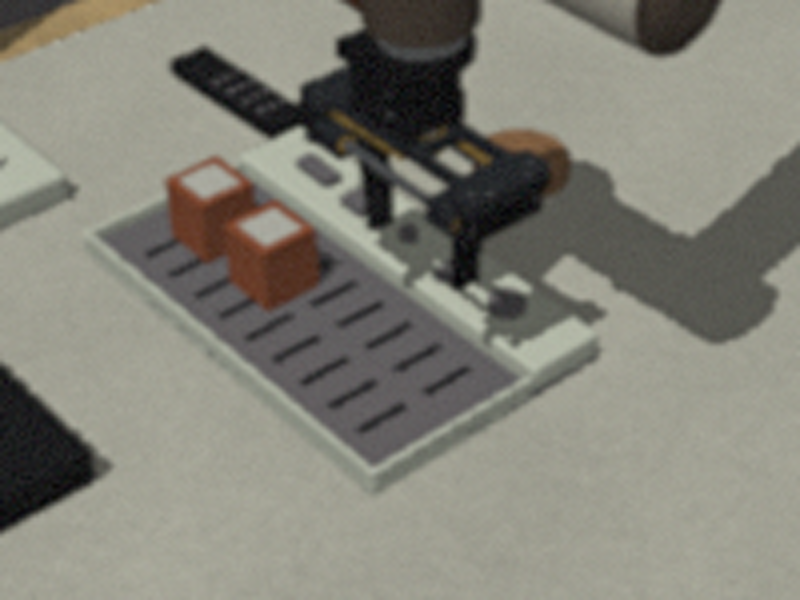

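Both cups stand mouth-down at crop (210,180) and (270,225), keys untouched. Next is cup C.

```bash
python3 -m jog '1 -14 55 0 9.2; 1 -14 55 0 9.2; 1 -14 55 0 9.2; 1 -14 55 0 9.2; 1 -14 55 0 0' && python3 -m jog '1 -14 55 0 0; 1 -14 56 0 0; 1 -15 56 0 0; 1 0 0 0 0; 1 0 0 0 0'
python3 - <<'E'
from h import *
c,s=snap("wrist","w3"); print(np.round(s["tcp_pos"],4)); print(*red(cv2.imread("pics/w3_raw.png")),sep="\n")
c,s=snap("scene","s10"); print([x for x in red(cv2.imread("pics/s10_raw.png")) if x[1][0]>200 and 140<x[1][1]<340])
E
```

```text
time_s: 23.08
tcp_pos: [0.4472, 0.1369, 0.1246]
ee_rot: [[-0.802, -0.597, 0.001], [-0.597, 0.802, 0.0], [-0.001, -0.0, -1.0]]
wrist_force: [-0.4, -0.0, -0.1]
gripper_width: 0.999
gripper_force: 0.0
time_s: 23.7
tcp_pos: [0.4042, 0.3018, 0.124]
ee_rot: [[-0.803, -0.596, -0.001], [-0.596, 0.803, -0.001], [0.001, -0.0, -1.0]]
wrist_force: [-0.3, -1.7, -0.0]
gripper_width: 1.002
gripper_force: 0.0
[0.4042 0.3018 0.124 ]
([289, 207, 74, 86, 4449], [325.4, 251.7])
([259, 349, 73, 48, 2197], [293.4, 370.5])
[([242, 173, 38, 34, 604], [260.7, 190.4]), ([435, 265, 23, 30, 558], [446.2, 279.7]), ([421, 302, 31, 36, 685], [435.7, 319.2])]
```

```bash
python3 -m jog '1 0 0 -30 0; 1 0 0 -29 0; 1 0 0 -6 0; 1 0 0 0 0; 0 0 0 0 0' && python3 -m jog '0 0 0 0 0; 0 0 0 0 0; 0 0 0 0 0; 0 0 0 0 0' && python3 -m jog '0 0 0 60 0; 0 29 -56 10 -9.1; 0 29 -56 0 -9.1; 0 29 -56 0 -9.1; 0 29 -56 0 -9.2' && python3 -m jog '0 29 -56 0 0; 0 29 -57 0 0; 0 29 -57 0 0; 0 29 -57 0 0; 0 30 -57 0 0' && python3 -m jog '0 0 0 0 0; 0 0 0 -30 0; 0 0 0 -20 0; 0 0 0 -10 0; 0 0 0 0 0'
```

```text
time_s: 24.42
tcp_pos: [0.4053, 0.3025, 0.0604]
ee_rot: [[-0.803, -0.596, 0.002], [-0.596, 0.803, 0.002], [-0.002, 0.001, -1.0]]
wrist_force: [0.6, 0.2, 0.5]
gripper_width: 0.948
gripper_force: 0.0
time_s: 24.92
tcp_pos: [0.4047, 0.3024, 0.0595]
ee_rot: [[-0.803, -0.596, 0.0], [-0.596, 0.803, 0.001], [-0.001, 0.0, -1.0]]
wrist_force: [-0.8, 1.1, 1.8]
gripper_width: 0.593
gripper_force: 30.0
time_s: 25.55
tcp_pos: [0.5195, 0.0789, 0.1288]
ee_rot: [[-1.0, 0.004, -0.0], [0.004, 1.0, -0.0], [0.0, -0.0, -1.0]]
wrist_force: [0.5, 1.4, -1.9]
gripper_width: 0.591
gripper_force: 30.0
time_s: 26.18
tcp_pos: [0.6623, -0.199, 0.1282]
ee_rot: [[-1.0, -0.001, -0.002], [-0.001, 1.0, 0.0], [0.002, 0.0, -1.0]]
wrist_force: [0.6, 2.1, -0.3]
gripper_width: 0.594
gripper_force: 30.0
time_s: 26.8
tcp_pos: [0.6615, -0.1965, 0.0683]
ee_rot: [[-1.0, -0.002, -0.002], [-0.002, 1.0, 0.0], [0.002, 0.0, -1.0]]
wrist_force: [0.5, 0.2, -1.3]
gripper_width: 0.591
gripper_force: 30.0
```

```bash
python3 -m jog '0 4.5 -10 -3.5 0; 0 -6 0 0 0; 0 -5 0 2 0; 0 -5 0 3 0; 0 0 0 0 0' && python3 -m jog '0 -5 0 1.5 0; 0 -6 0 1 0; 0 -6 0 0 0; 0 -6 0 -1 0; 0 0 0 0 0' && python3 -m jog '0 -6.5 0 -4 0; 0 -6 0 -2 0; 0 -5.5 0 -2.5 0; 0 -5 0 -3.5 0; 0 -5 0 -3.5 0' && python3 -m jog '0 -4 0 -4 0; 0 -4 0 -4.5 0; 0 0 0 -4 0; 0 0 0 -4 0; 0 0 0 0 0' && python3 -m jog '0 -5 0 -1 0; 0 -5 0 -1.5 0; 0 -4.5 0 -2 0; 0 -4 0 -2 0; 0 -4 0 -2.5 0' && python3 -m jog '0 -3.5 0 -3 0; 0 -3 0 -3 0; 0 0 0 0 0' && python3 -m jog '0 -5 0 -1 0; 0 -5 0 -1 0; 0 -5 0 -1 0; 0 -5 0 -1 0; 0 0 0 0 0'
```

```text
time_s: 27.42
tcp_pos: [0.6523, -0.2072, 0.0721]
ee_rot: [[-1.0, -0.002, 0.005], [-0.002, 1.0, -0.001], [-0.005, -0.001, -1.0]]
wrist_force: [4.5, -0.4, -1.1]
gripper_width: 0.587
gripper_force: 30.0
time_s: 28.05
tcp_pos: [0.631, -0.2075, 0.0753]
ee_rot: [[-1.0, -0.003, 0.009], [-0.003, 1.0, -0.002], [-0.009, -0.002, -1.0]]
wrist_force: [4.8, 0.2, 6.2]
gripper_width: 0.592
gripper_force: 30.0
time_s: 28.68
tcp_pos: [0.6004, -0.2078, 0.0592]
ee_rot: [[-1.0, -0.002, 0.002], [-0.003, 1.0, -0.002], [-0.002, -0.002, -1.0]]
wrist_force: [0.4, -0.6, 7.7]
gripper_width: 0.588
gripper_force: 30.0
time_s: 29.3
tcp_pos: [0.5869, -0.2077, 0.0413]
ee_rot: [[-1.0, -0.001, -0.011], [-0.001, 1.0, 0.0], [0.011, 0.0, -1.0]]
wrist_force: [-7.6, 0.8, 12.2]
gripper_width: 0.591
gripper_force: 30.0
time_s: 29.92
tcp_pos: [0.5722, -0.2078, 0.0338]
ee_rot: [[-1.0, -0.003, 0.007], [-0.003, 1.0, -0.002], [-0.007, -0.002, -1.0]]
wrist_force: [3.6, -1.1, 6.4]
gripper_width: 0.593
gripper_force: 30.0
time_s: 30.3
tcp_pos: [0.5706, -0.2078, 0.0322]
ee_rot: [[-1.0, -0.005, 0.018], [-0.005, 1.0, -0.004], [-0.018, -0.004, -1.0]]
wrist_force: [3.9, 2.3, 20.9]
gripper_width: 0.592
gripper_force: 30.0
time_s: 30.92
tcp_pos: [0.5413, -0.2074, 0.0215]
ee_rot: [[-1.0, -0.001, -0.003], [-0.001, 1.0, -0.0], [0.003, -0.0, -1.0]]
wrist_force: [-1.4, -2.3, 6.1]
gripper_width: 0.584
gripper_force: 30.1
```

```bash
python3 -m jog '0 -4 0 0 0; 0.72 -8 0 1 0; 0.72 -8 0 1 0; 0.72 -5 0 1 0; 0.72 0 0 0 0' && python3 -m jog '0.72 0 0 40 0; 0.8 0 0 60 0; 1 1 57 0 3.6; 1 1 57 0 3.6; 1 1 57 0 0' && python3 -m jog '1 1 57 0 0; 1 1 57 0 0;  1 1 57 0 0; 1 1 58 0 0; 1 1 58 0 0' && python3 -m jog '1 2 58 0 0; 1 2 58 0 0; 1 0 0 0 0; 1 0 0 0 0'
python3 - <<'E'
from h import *
c,s=snap("wrist","w4"); print(np.round(s["tcp_pos"],4)); print(*red(cv2.imread("pics/w4_raw.png")),sep="\n")
c,s=snap("scene","s11",(200,130,200,150),4); print([x for x in red(cv2.imread("pics/s11_raw.png")) if x[1][0]>200 and 140<x[1][1]<340])
c,s=snap("top","t11"); print([x for x in red(cv2.imread("pics/t11_raw.png")) if 300<x[1][0]<475 and 190<x[1][1]<280])
E
```

```text
time_s: 31.55
tcp_pos: [0.5167, -0.2071, 0.024]
ee_rot: [[-1.0, -0.001, -0.001], [-0.001, 1.0, 0.0], [0.001, 0.0, -1.0]]
wrist_force: [-0.2, -0.7, -0.4]
gripper_width: 0.716
gripper_force: 0.0
time_s: 32.17
tcp_pos: [0.5206, -0.0346, 0.1244]
ee_rot: [[-0.992, -0.126, 0.001], [-0.126, 0.992, 0.0], [-0.001, 0.0, -1.0]]
wrist_force: [0.3, -0.0, 0.7]
gripper_width: 0.978
gripper_force: 0.0
time_s: 32.8
tcp_pos: [0.5254, 0.2528, 0.1242]
ee_rot: [[-0.992, -0.127, 0.0], [-0.127, 0.992, 0.0], [-0.0, -0.0, -1.0]]
wrist_force: [0.0, -1.1, 0.2]
gripper_width: 0.997
gripper_force: 0.0
time_s: 33.3
tcp_pos: [0.5291, 0.3665, 0.1235]
ee_rot: [[-0.992, -0.127, -0.001], [-0.127, 0.992, -0.001], [0.001, -0.001, -1.0]]
wrist_force: [0.1, -0.7, -0.2]
gripper_width: 1.001
gripper_force: 0.0
[0.5291 0.3665 0.1235]
([285, 205, 75, 85, 4483], [322.1, 248.8])
[([242, 174, 43, 51, 952], [265.6, 198.6]), ([421, 302, 31, 36, 684], [435.7, 319.2])]
[([366, 198, 21, 20, 399], [376.1, 207.7]), ([397, 214, 20, 20, 130], [402.7, 226.3]), ([427, 214, 20, 19, 81], [432.9, 226.3])]
```

View pics/s11.png

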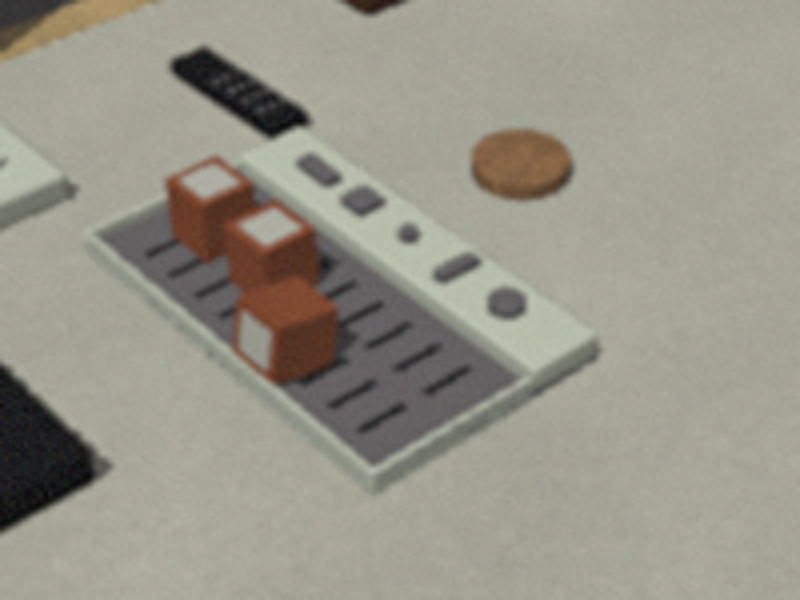

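C fell back onto its flat side (crop (285,330), bottom facing +x). D and A are fine. I'll locate C and regrip it higher, near the mouth, to finish the roll before taking B.

Run:
```python
from h import *
c=r.capture("top"); 
for p in [(376,197.5),(376,217.5),(365.5,208),(386.5,208)]: print(p,np.round(ray(c,p,.064),4),np.round(ray(c,p,.02),4))
for y in(-.207,):
  for x,z in((.627,.022),(.471,.03)): print(x,proj(c,(x,y,z)).round(1))
im=cv2.imread("pics/t11_raw.png"); hsv=cv2.cvtColor(im,cv2.COLOR_BGR2HSV)
for y in range(192,224): print(y,im[y,376].tolist(),hsv[y,376].tolist())
```

```text
(376, 197.5) [ 0.6173 -0.2046  0.064 ] [ 0.6244 -0.2102  0.02  ]
(376, 217.5) [ 0.5623 -0.2032  0.064 ] [ 0.5677 -0.2088  0.02  ]
(365.5, 208) [ 0.5888 -0.1752  0.064 ] [ 0.595  -0.1799  0.02  ]
(386.5, 208) [ 0.588  -0.2325  0.064 ] [ 0.5942 -0.239   0.02  ]
0.627 [374.9 196.5]
0.471 [376.7 251.7]
192 [132, 145, 148] [24, 28, 148]
193 [131, 145, 148] [25, 29, 148]
194 [134, 148, 150] [26, 27, 150]
195 [131, 144, 149] [22, 31, 149]
196 [107, 121, 134] [16, 51, 134]
197 [71, 86, 115] [10, 98, 115]
198 [52, 67, 106] [8, 130, 106]
199 [47, 63, 104] [8, 140, 104]
200 [48, 65, 105] [9, 138, 105]
201 [47, 63, 105] [8, 141, 105]
202 [49, 64, 106] [8, 137, 106]
203 [47, 63, 105] [8, 141, 105]
204 [48, 64, 107] [8, 141, 107]
205 [48, 65, 106] [9, 140, 106]
206 [47, 63, 105] [8, 141, 105]
207 [48, 65, 106] [9, 140, 106]
208 [47, 64, 106] [9, 142, 106]
209 [48, 64, 107] [8, 141, 107]
210 [48, 64, 108] [8, 142, 108]
211 [47, 65, 108] [9, 144, 108]
212 [48, 65, 109] [8, 143, 109]
213 [49, 65, 109] [8, 140, 109]
214 [50, 66, 109] [8, 138, 109]
215 [48, 63, 107] [8, 141, 107]
216 [47, 62, 102] [8, 138, 102]
217 [43, 55, 87] [8, 129, 87]
218 [39, 45, 64] [7, 100, 64]
219 [35, 39, 45] [12, 57, 45]
220 [39, 41, 43] [15, 24, 43]
221 [44, 47, 48] [23, 21, 48]
222 [49, 50, 52] [10, 15, 52]
223 [49, 51, 52] [20, 15, 52]
```

```bash
python3 -m jog '0.75 4 -57 0 -3.7; 0.75 4 -57 0 -3.6; 0.75 4 -57 0 0; 0.75 4 -57 0 0; 0.75 4 -57 0 0' && python3 -m jog '0.75 4 -57 0 0; 0.75 4 -57 0 0; 0.75 5 -57 0 0; 0.75 5 -57 0 0; 0.75 5 -57 0 0' && python3 -m jog '0.75 0 0 0 0; 0.75 0 0 0 0'
```

```text
time_s: 34.12
tcp_pos: [0.5494, 0.0792, 0.1247]
ee_rot: [[-1.0, 0.001, 0.001], [0.001, 1.0, 0.0], [-0.001, 0.0, -1.0]]
wrist_force: [1.2, 0.2, -0.5]
gripper_width: 0.755
gripper_force: 0.0
time_s: 34.75
tcp_pos: [0.572, -0.2058, 0.1246]
ee_rot: [[-1.0, 0.002, 0.001], [0.002, 1.0, -0.0], [-0.001, -0.0, -1.0]]
wrist_force: [-0.1, 0.7, 1.0]
gripper_width: 0.745
gripper_force: 0.0
time_s: 35.0
tcp_pos: [0.5718, -0.2036, 0.1241]
ee_rot: [[-1.0, 0.002, -0.0], [0.002, 1.0, 0.0], [0.0, 0.0, -1.0]]
wrist_force: [0.2, 0.4, -1.2]
gripper_width: 0.753
gripper_force: 0.0
```

```bash
python3 -m jog '0.75 0 0 -40 0; 0.75 0 0 -26 0; 0.75 0 0 -4 0; 0 0 0 0 0; 0 0 0 0 0' && python3 -m jog '0 0 0 0 0; 0 0 0 0 0; 0 0 0 -2 0; 0 -5 0 0.8 0; 0 0 0 0 0' && python3 -m jog '0 -6 0 0 0; 0 -6 0 -0.6 0; 0 -6 0 -1.2 0; 0 0 0 0 0'
python3 - <<'E'
from h import *
c,s=snap("scene","s12",(210,150,120,90),6); print([x for x in red(cv2.imread("pics/s12_raw.png")) if x[1][0]>200 and 140<x[1][1]<340])
E
```

```text
time_s: 35.62
tcp_pos: [0.5734, -0.203, 0.0555]
ee_rot: [[-1.0, -0.0, 0.002], [-0.0, 1.0, -0.0], [-0.002, -0.0, -1.0]]
wrist_force: [-0.6, 0.9, -0.4]
gripper_width: 0.608
gripper_force: 10.8
time_s: 36.25
tcp_pos: [0.5706, -0.2034, 0.0553]
ee_rot: [[-1.0, -0.001, 0.008], [-0.001, 1.0, -0.001], [-0.008, -0.001, -1.0]]
wrist_force: [1.0, 2.6, 8.4]
gripper_width: 0.598
gripper_force: 29.7
time_s: 36.75
tcp_pos: [0.5557, -0.2042, 0.055]
ee_rot: [[-1.0, -0.002, 0.015], [-0.002, 1.0, -0.003], [-0.015, -0.003, -1.0]]
wrist_force: [4.6, 1.1, 8.8]
gripper_width: 0.598
gripper_force: 29.8
[([242, 174, 46, 49, 772], [266.3, 198.9]), ([421, 302, 31, 36, 683], [435.7, 319.1])]
```

```bash
cat >> h.py <<'E'
def patches(f):
    im=cv2.imread(f); hsv=cv2.cvtColor(im,cv2.COLOR_BGR2HSV); m=((hsv[...,1]<60)&(hsv[...,2]>135)).astype(np.uint8)
    n,l,st,ce=cv2.connectedComponentsWithStats(m,connectivity=4)
    return [(st[i][:5].tolist(),np.round(ce[i],1).tolist()) for i in range(1,n) if 15<st[i][4]<300 and 235<ce[i][0]<330 and 160<ce[i][1]<250]
def bot(c,y,xc,psi,z0=.012):  # bottom-face corners for a cup tilted psi (0 lying,90 mouth-down), mouth-low corner at xc
    p=np.radians(psi); a=np.array([np.cos(p),0,np.sin(p)]); n=np.array([-np.sin(p),0,np.cos(p)]) # a: mouth->bottom, n: low face->up face
    o=np.array([xc,y,z0]); return [proj(c,o+a*.058+n*k*.052+np.array([0,j,0])).round(1).tolist() for k in(0,1) for j in(.026,-.026)]
E
python3 - <<'E'
from h import *
for f in("s11","s12"): print(f,patches(f"pics/{f}_raw.png"))
c=r.capture("scene")
for xc,p in((.561,0),(.55,0),(.56,15),(.55,15),(.555,30),(.545,30),(.55,45)): q=bot(c,-.204,xc,p); print(xc,p,q,np.mean(q,0).round(1))
E
```

```text
s11 [([246, 171, 13, 8, 71], [251.8, 174.7]), ([260, 182, 15, 9, 79], [267.0, 186.2]), ([260, 208, 8, 14, 73], [263.2, 214.6])]
s12 [([245, 172, 9, 7, 46], [249.8, 175.1]), ([312, 197, 12, 8, 52], [317.7, 200.7]), ([264, 205, 9, 14, 79], [268.0, 211.5])]
0.561 0 [[271.2, 227.3], [261.0, 218.8], [270.3, 214.2], [259.8, 205.8]] [265.6 216.5]
0.55 0 [[274.1, 225.7], [263.9, 217.3], [273.2, 212.7], [262.7, 204.3]] [268.5 215. ]
0.56 15 [[271.8, 223.2], [261.4, 214.7], [274.4, 208.5], [263.8, 200.2]] [267.8 211.6]
0.55 15 [[274.4, 221.7], [264.0, 213.4], [277.1, 207.1], [266.5, 198.9]] [270.5 210.3]
0.555 30 [[274.3, 218.1], [263.9, 209.8], [280.5, 202.9], [269.8, 194.8]] [272.1 206.4]
0.545 30 [[277.0, 216.7], [266.5, 208.4], [283.1, 201.6], [272.4, 193.5]] [274.8 205. ]
0.55 45 [[277.9, 213.1], [267.4, 204.8], [287.0, 198.5], [276.2, 190.6]] [277.1 201.8]
```

```bash
python3 -m jog '0 -1 0 -3 0; 0 -5 0 -1 0; 0 -5 0 -0.5 0; 0 -5 0 -0.5 0; 0 0 0 0 0'
python3 - <<'E'
from h import *
c,s=snap("scene","s13"); print(patches("pics/s13_raw.png"))
E
```

```text
time_s: 37.48
tcp_pos: [0.5391, -0.2042, 0.0499]
ee_rot: [[-1.0, -0.001, 0.013], [-0.001, 1.0, -0.003], [-0.013, -0.003, -1.0]]
wrist_force: [2.5, 0.0, 10.4]
gripper_width: 0.596
gripper_force: 30.0
[([246, 171, 13, 8, 70], [251.7, 174.7]), ([260, 184, 11, 7, 47], [265.3, 187.1]), ([316, 195, 12, 7, 46], [321.0, 198.6]), ([267, 199, 11, 15, 106], [272.0, 206.3])]
```

```bash
python3 -m jog '0 0 0 8 0; 0 15 0 0 0; 0 15 0 0 0; 0 0 0 -8 0; 0 0 0 -1.5 0' && python3 -m jog '0 -5 0 -0.5 0; 0 -5 0 -1 0; 0 -5 0 -1.5 0; 0 -5 0 -1.5 0; 0 0 0 0 0'
python3 - <<'E'
from h import *
c,s=snap("scene","s14"); print(patches("pics/s14_raw.png"))
for xc,p in((.56,15),(.56,30),(.55,30),(.56,45),(.55,45),(.54,45),(.55,55),(.54,55)): q=bot(c,-.204,xc,p); print(xc,p,np.mean(q,0).round(1)-[2.4,1.9])
E
```

```text
time_s: 38.15
tcp_pos: [0.566, -0.2036, 0.048]
ee_rot: [[-1.0, -0.002, 0.004], [-0.002, 1.0, -0.002], [-0.004, -0.002, -1.0]]
wrist_force: [-5.0, 2.8, 22.7]
gripper_width: 0.596
gripper_force: 30.0
time_s: 38.78
tcp_pos: [0.5481, -0.2037, 0.042]
ee_rot: [[-1.0, -0.001, 0.01], [-0.001, 1.0, -0.002], [-0.01, -0.002, -1.0]]
wrist_force: [2.3, 0.2, 6.2]
gripper_width: 0.591
gripper_force: 30.0
[([246, 171, 10, 8, 57], [250.7, 174.8]), ([265, 198, 13, 15, 113], [270.8, 205.1]), ([312, 198, 11, 7, 50], [317.2, 200.9])]
0.56 15 [265.4 209.7]
0.56 30 [268.4 205.2]
0.55 30 [271.  203.8]
0.56 45 [272.1 201.2]
0.55 45 [274.7 199.9]
0.54 45 [277.3 198.5]
0.55 55 [277.4 197.7]
0.54 55 [280.  196.3]
```

```bash
python3 -m jog '0 -5 0 -2 0; 0 -5 0 -1.5 0; 0 -5 0 -2 0; 0 -5 0 -2 0; 0 0 0 0 0'
python3 - <<'E'
from h import *
c,s=snap("scene","s15"); print(patches("pics/s15_raw.png"))
for xc,p in((.55,45),(.54,45),(.53,45),(.55,55),(.54,55),(.53,55),(.55,65),(.54,65),(.53,65)): q=bot(c,-.204,xc,p); print(xc,p,np.mean(q,0).round(1)-[2.4,1.9])
E
```

```text
time_s: 39.45
tcp_pos: [0.5246, -0.2033, 0.0329]
ee_rot: [[-1.0, 0.0, 0.002], [0.0, 1.0, -0.0], [-0.002, -0.0, -1.0]]
wrist_force: [3.2, 0.1, 4.8]
gripper_width: 0.598
gripper_force: 30.0
[([246, 171, 13, 8, 71], [251.8, 174.7]), ([260, 183, 12, 8, 53], [265.4, 186.9]), ([272, 194, 15, 13, 110], [278.8, 200.2]), ([317, 195, 11, 7, 50], [321.4, 198.6])]
0.55 45 [274.7 199.9]
0.54 45 [277.3 198.5]
0.53 45 [279.9 197.2]
0.55 55 [277.4 197.7]
0.54 55 [280.  196.3]
0.53 55 [282.6 195. ]
0.55 65 [280.2 195.9]
0.54 65 [282.8 194.6]
0.53 65 [285.3 193.3]
```

```bash
python3 -m jog '0 0 0 8 0; 0 15 0 0 0; 0 20 0 0 0; 0 0 0 -8 0; 0 0 0 -1.5 0' && python3 -m jog '0 -5 0 -1.5 0; 0 -5 0 -1.5 0; 0 -5 0 -2 0; 0 -5 0 -2 0; 0 0 0 0 0'
python3 - <<'E'
from h import *
c,s=snap("scene","s16"); print(patches("pics/s16_raw.png"))
for xc,p in((.56,50),(.56,60),(.56,70),(.55,50),(.55,60),(.55,70),(.54,60)): q=bot(c,-.204,xc,p); print(xc,p,np.mean(q,0).round(1)-[2.4,1.9])
E
```

```text
time_s: 40.12
tcp_pos: [0.559, -0.2032, 0.031]
ee_rot: [[-1.0, -0.0, 0.0], [-0.0, 1.0, -0.0], [-0.0, -0.0, -1.0]]
wrist_force: [0.2, -0.2, 6.3]
gripper_width: 0.595
gripper_force: 30.0
time_s: 40.75
tcp_pos: [0.5423, -0.2037, 0.0263]
ee_rot: [[-1.0, -0.001, 0.01], [-0.001, 1.0, -0.002], [-0.01, -0.002, -1.0]]
wrist_force: [3.1, -0.4, 6.7]
gripper_width: 0.593
gripper_force: 30.0
[([295, 158, 23, 23, 287], [303.9, 169.2]), ([245, 171, 12, 8, 66], [251.2, 174.7]), ([268, 197, 14, 12, 104], [275.1, 202.2]), ([313, 198, 9, 8, 50], [317.1, 201.5])]
0.56 50 [273.4 200.1]
0.56 60 [276.2 198.1]
0.56 70 [279.1 196.6]
0.55 50 [276.  198.7]
0.55 60 [278.8 196.7]
0.55 70 [281.6 195.2]
0.54 60 [281.4 195.4]
```

Run:
```python
from h import *
c=r.capture("scene")
for p in(0,15,30,40,50,60,70,80,90):
    q=np.array(bot(c,-.204,.545,p)); print(p,q.mean(0).round(1)-[2.4,1.9],np.ptp(q,0).round(1)*.67)
```

```text
0 [267.4 212.4] [ 7.638 14.271]
15 [269.4 207.7] [ 8.777 15.276]
30 [272.4 203.1] [11.122 15.544]
40 [274.7 200.5] [12.462 15.276]
50 [277.4 198. ] [13.668 14.74 ]
60 [280.1 196.1] [14.673 13.869]
70 [282.9 194.6] [15.343 12.663]
80 [285.7 193.6] [15.678 11.323]
90 [288.3 193.2] [15.812  9.715]
```

Run:
```python
from h import *
im=cv2.imread("pics/s16_raw.png")[155:235,225:335]; cv2.imwrite("pics/c16.png",cv2.resize(im,None,fx=7,fy=7,interpolation=cv2.INTER_CUBIC))
```

```text
(no output)
```

View pics/c16.png

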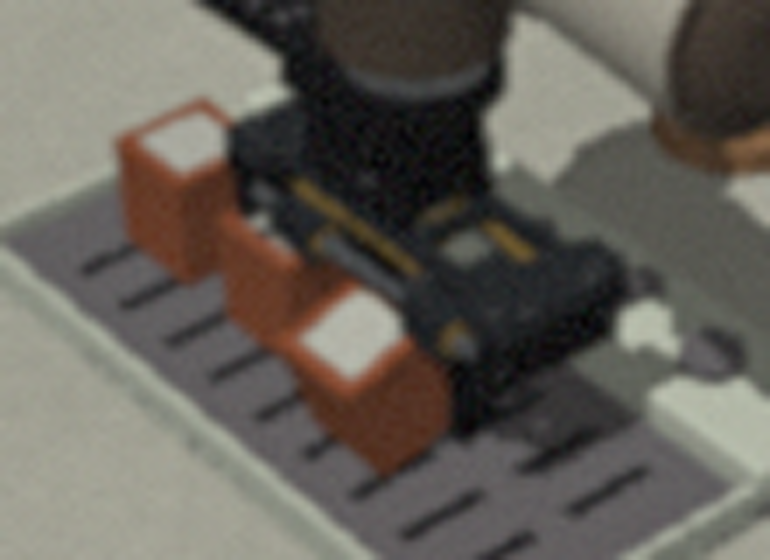

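The final crop shows C tilted only about 25° from mouth-down (its low edge at (390,470)), past the tipping point, so I'll release it.

```bash
python3 -m jog '0 -3 0 0 0; 0.72 -6 0 0 0; 0.72 -4 0 1 0; 0.72 0 0 0 0; 0.72 0 0 0 0' && python3 -m jog '0.72 0 0 50 0; 0.72 0 0 50 0; 1 0 58 0 3.6; 1 0 58 0 3.7; 1 0 58 0 0' && python3 -m jog '1 0 58 0 0; 1 0 58 0 0; 1 0 58 0 0; 1 0 58 0 0; 1 0 58 0 0'
python3 - <<'E'
from h import *
print(np.round(r.sense()["tcp_pos"],4))
c,s=snap("scene","s17"); print(patches("pics/s17_raw.png")); print([x for x in red(cv2.imread("pics/s17_raw.png")) if x[1][0]>200 and 140<x[1][1]<340])
c,s=snap("top","t17")
print([x for x in red(cv2.imread("pics/t17_raw.png")) if 300<x[1][0]<475 and 190<x[1][1]<280])
E
```

```text
time_s: 41.48
tcp_pos: [0.5252, -0.2032, 0.0247]
ee_rot: [[-1.0, 0.001, -0.001], [0.001, 1.0, 0.0], [0.001, 0.0, -1.0]]
wrist_force: [0.5, 0.1, -0.9]
gripper_width: 0.717
gripper_force: 0.0
time_s: 42.1
tcp_pos: [0.5254, -0.0277, 0.1252]
ee_rot: [[-0.992, -0.126, 0.0], [-0.126, 0.992, 0.0], [-0.0, 0.0, -1.0]]
wrist_force: [1.0, -0.0, 1.2]
gripper_width: 0.956
gripper_force: 0.0
time_s: 42.72
tcp_pos: [0.5252, 0.2627, 0.1249]
ee_rot: [[-0.992, -0.127, -0.0], [-0.127, 0.992, -0.0], [0.0, -0.0, -1.0]]
wrist_force: [1.1, 0.6, -0.1]
gripper_width: 0.999
gripper_force: 0.0
[0.5252 0.2627 0.1249]
[([246, 171, 13, 9, 72], [251.8, 174.8]), ([260, 182, 15, 9, 80], [267.0, 186.2]), ([274, 196, 15, 10, 89], [281.0, 200.4])]
[([242, 173, 52, 50, 940], [268.7, 197.8]), ([421, 302, 31, 36, 684], [435.7, 319.2])]
[([365, 210, 21, 21, 138], [372.8, 221.6]), ([397, 214, 20, 20, 128], [402.6, 226.3]), ([428, 214, 20, 19, 83], [433.3, 226.7])]
```

C is mouth-down (patch 15×10, red ring from above). Next is B, with a higher regrip at the half-way point.

```bash
python3 -m jog '1 2 52 0 0; 1 2 52 0 0; 1 0 0 0 0; 1 0 0 0 0'
python3 - <<'E'
from h import *
c,s=snap("wrist","w5"); print(np.round(s["tcp_pos"],4)); print(*red(cv2.imread("pics/w5_raw.png")),sep="\n")
E
python3 -m jog '1 0 0 -30 0; 1 0 0 -29 0; 1 0 0 -6 0; 1 0 0 0 0; 0 0 0 0 0' && python3 -m jog '0 0 0 0 0; 0 0 0 0 0; 0 0 0 0 0; 0 0 0 0 0' && python3 -m jog '0 0 0 60 0; 0 15 -54 10 -3.7; 0 15 -54 0 -3.6; 0 15 -54 0 0; 0 15 -54 0 0' && python3 -m jog '0 15 -54 0 0; 0 15 -54 0 0; 0 15 -54 0 0; 0 16 -54 0 0; 0 16 -55 0 0' && python3 -m jog '0 0 0 0 0; 0 0 0 -30 0; 0 0 0 -20 0; 0 0 0 -10 0; 0 0 0 0 0'
```

```text
time_s: 43.32
tcp_pos: [0.5291, 0.3641, 0.1244]
ee_rot: [[-0.992, -0.126, -0.001], [-0.126, 0.992, -0.001], [0.002, -0.001, -1.0]]
wrist_force: [-0.3, -0.5, -0.7]
gripper_width: 0.998
gripper_force: 0.0
[0.5291 0.3641 0.1244]
([289, 205, 75, 85, 4459], [325.8, 248.9])
time_s: 44.0
tcp_pos: [0.5304, 0.3652, 0.0616]
ee_rot: [[-0.992, -0.126, 0.002], [-0.126, 0.992, 0.002], [-0.002, 0.002, -1.0]]
wrist_force: [-0.7, 0.4, 0.3]
gripper_width: 0.947
gripper_force: 0.0
time_s: 44.5
tcp_pos: [0.5298, 0.3653, 0.0604]
ee_rot: [[-0.992, -0.127, 0.001], [-0.127, 0.992, 0.001], [-0.001, 0.001, -1.0]]
wrist_force: [-0.1, 0.7, 1.4]
gripper_width: 0.588
gripper_force: 30.0
time_s: 45.12
tcp_pos: [0.5893, 0.147, 0.1296]
ee_rot: [[-1.0, 0.0, -0.001], [0.0, 1.0, -0.0], [0.001, -0.0, -1.0]]
wrist_force: [1.3, 0.2, -1.5]
gripper_width: 0.592
gripper_force: 30.0
time_s: 45.75
tcp_pos: [0.6664, -0.1239, 0.1294]
ee_rot: [[-1.0, 0.0, -0.001], [0.0, 1.0, 0.0], [0.001, 0.0, -1.0]]
wrist_force: [1.5, 0.6, -1.3]
gripper_width: 0.588
gripper_force: 30.0
time_s: 46.38
tcp_pos: [0.6661, -0.1216, 0.0693]
ee_rot: [[-1.0, -0.0, -0.002], [-0.0, 1.0, -0.0], [0.002, -0.0, -1.0]]
wrist_force: [-0.4, -0.2, -1.0]
gripper_width: 0.593
gripper_force: 30.0
```

```bash
python3 -m jog '0 0 0 -4 0; 0 -6 0 0 0; 0 -5 0 2 0; 0 -5 0 3 0; 0 0 0 0 0' && python3 -m jog '0 -5 0 1.5 0; 0 -6 0 1 0; 0 -6 0 0 0; 0 -6 0 -1 0; 0 0 0 0 0' && python3 -m jog '0 -6.5 0 -4 0; 0 -6 0 -2 0; 0 -5.5 0 -2.5 0; 0 -5 0 -3.5 0; 0 -5 0 -3.5 0' && python3 -m jog '0 -4 0 -4 0; 0 -4 0 -4.5 0; 0 0 0 -4 0; 0 0 0 -4 0; 0 0 0 0 0' && python3 -m jog '0.72 0 0 0 0; 0.72 0 0 0 0; 0.72 0 0 15 0; 0.72 4 0 0 0; 0.72 0 0 0 0'
python3 - <<'E'
from h import *
c,s=snap("scene","s18"); print(patches("pics/s18_raw.png"))
for xc,p in((.59,0),(.58,0),(.57,0),(.59,10),(.58,10),(.57,10)): q=np.array(bot(c,-.121,xc,p)); print(xc,p,q.mean(0).round(1)-[2.4,1.9],np.ptp(q,0).round(1)*.67)
E
```

```text
time_s: 47.0
tcp_pos: [0.6522, -0.1221, 0.0726]
ee_rot: [[-1.0, 0.0, 0.005], [0.0, 1.0, -0.0], [-0.005, -0.0, -1.0]]
wrist_force: [4.1, -0.1, -1.5]
gripper_width: 0.589
gripper_force: 30.0
time_s: 47.62
tcp_pos: [0.631, -0.1223, 0.0759]
ee_rot: [[-1.0, -0.001, 0.009], [-0.001, 1.0, -0.001], [-0.009, -0.001, -1.0]]
wrist_force: [5.2, 0.4, 5.8]
gripper_width: 0.59
gripper_force: 30.0
time_s: 48.25
tcp_pos: [0.6003, -0.1226, 0.0599]
ee_rot: [[-1.0, -0.001, 0.002], [-0.001, 1.0, -0.001], [-0.002, -0.001, -1.0]]
wrist_force: [-0.3, 0.8, 9.4]
gripper_width: 0.591
gripper_force: 30.1
time_s: 48.88
tcp_pos: [0.5865, -0.1225, 0.0412]
ee_rot: [[-1.0, 0.001, -0.012], [0.001, 1.0, -0.0], [0.012, -0.0, -1.0]]
wrist_force: [-8.1, 1.6, 10.8]
gripper_width: 0.593
gripper_force: 30.0
time_s: 49.5
tcp_pos: [0.5961, -0.1221, 0.0558]
ee_rot: [[-1.0, 0.001, 0.001], [0.001, 1.0, 0.0], [-0.001, 0.0, -1.0]]
wrist_force: [-0.2, 0.6, -1.1]
gripper_width: 0.719
gripper_force: 0.0
[([245, 171, 14, 8, 72], [251.7, 174.8]), ([319, 209, 19, 17, 150], [327.4, 216.9]), ([272, 223, 9, 15, 96], [275.9, 230.4])]
0.59 0 [272.5 232.9] [ 8.04  14.941]
0.58 0 [275.2 231.5] [ 7.973 14.941]
0.57 0 [277.9 229.9] [ 7.906 14.807]
0.59 10 [273.8 229.7] [ 8.509 15.812]
0.58 10 [276.5 228.2] [ 8.576 15.745]
0.57 10 [279.2 226.7] [ 8.576 15.678]
```

```bash
python3 -m jog '0.72 -4 0 0 0; 0 0 0 0 0; 0 0 0 0 0; 0 0 0 0 0; 0 0 0 0 0' && python3 -m jog '0 0 0 -2 0; 0 -3 0 -1.5 0; 0 -5 0 -0.5 0; 0 -5 0 -0.5 0; 0 -5 0 -0.8 0' && python3 -m jog '0 -5 0 -1 0; 0 -5 0 -1.5 0; 0 -5 0 -1.5 0; 0 -5 0 -1.5 0; 0 0 0 0 0'
python3 - <<'E'
from h import *
c,s=snap("scene","s19"); print(patches("pics/s19_raw.png"))
for xc,p in((.56,20),(.56,30),(.56,40),(.56,50),(.56,60),(.55,30),(.55,45),(.55,60)): q=np.array(bot(c,-.121,xc,p)); print(xc,p,q.mean(0).round(1)-[2.4,1.9],np.ptp(q,0).round(1)*.67)
E
```

```text
time_s: 50.18
tcp_pos: [0.5914, -0.1222, 0.0555]
ee_rot: [[-1.0, 0.001, -0.001], [0.001, 1.0, 0.0], [0.001, 0.0, -1.0]]
wrist_force: [-1.1, -1.1, 0.3]
gripper_width: 0.595
gripper_force: 30.0
time_s: 50.8
tcp_pos: [0.5818, -0.1222, 0.055]
ee_rot: [[-1.0, -0.002, 0.019], [-0.003, 1.0, -0.001], [-0.019, -0.001, -1.0]]
wrist_force: [6.5, 0.3, 10.1]
gripper_width: 0.595
gripper_force: 30.0
time_s: 51.42
tcp_pos: [0.559, -0.1222, 0.0481]
ee_rot: [[-1.0, -0.002, 0.013], [-0.002, 1.0, -0.001], [-0.013, -0.001, -1.0]]
wrist_force: [3.2, 0.7, 8.0]
gripper_width: 0.598
gripper_force: 30.0
[([245, 171, 15, 8, 73], [251.8, 174.7]), ([260, 183, 10, 8, 48], [264.9, 186.6]), ([274, 200, 8, 6, 23], [277.9, 202.2]), ([278, 214, 13, 16, 122], [284.4, 221.4])]
0.56 20 [283.6 221.9] [10.318 16.08 ]
0.56 30 [285.8 218.9] [11.859 16.281]
0.56 40 [288.2 216. ] [13.266 16.08 ]
0.56 50 [291.  213.5] [14.472 15.544]
0.56 60 [293.8 211.4] [15.41  14.673]
0.55 30 [288.5 217.3] [11.859 16.214]
0.55 45 [292.2 213.3] [13.936 15.745]
0.55 60 [296.4 210. ] [15.343 14.539]
```

```bash
python3 -m jog '0 -5 0 -2 0; 0 -5 0 -1.5 0; 0 -5 0 -2 0; 0 -5 0 -2 0; 0 0 0 0 0'
python3 - <<'E'
from h import *
c,s=snap("scene","s20"); print(patches("pics/s20_raw.png")[-2:])
E
python3 -m jog '0 0 0 8 0; 0 15 0 0 0; 0 15 0 0 0; 0 0 0 -8 0; 0 0 0 -1.5 0' && python3 -m jog '0 -5 0 -1.5 0; 0 -5 0 -1.5 0; 0 -5 0 -2 0; 0 -5 0 -2 0; 0 0 0 0 0'
python3 - <<'E'
from h import *
c,s=snap("scene","s21"); print(patches("pics/s21_raw.png")[-2:])
E
```

```text
time_s: 52.1
tcp_pos: [0.5366, -0.1221, 0.0389]
ee_rot: [[-1.0, -0.001, 0.007], [-0.001, 1.0, -0.0], [-0.007, -0.0, -1.0]]
wrist_force: [3.0, 0.7, 4.2]
gripper_width: 0.596
gripper_force: 30.0
[([274, 197, 12, 9, 67], [279.8, 201.1]), ([285, 209, 15, 15, 126], [291.9, 215.8])]
time_s: 52.78
tcp_pos: [0.564, -0.1222, 0.0358]
ee_rot: [[-1.0, 0.0, -0.0], [0.0, 1.0, -0.0], [0.0, -0.0, -1.0]]
wrist_force: [-2.1, 1.6, 8.6]
gripper_width: 0.598
gripper_force: 30.0
time_s: 53.4
tcp_pos: [0.5472, -0.1221, 0.0303]
ee_rot: [[-1.0, -0.001, 0.008], [-0.001, 1.0, -0.0], [-0.008, -0.0, -1.0]]
wrist_force: [2.8, 0.3, 5.6]
gripper_width: 0.593
gripper_force: 30.0
[([274, 198, 9, 8, 27], [277.8, 202.0]), ([284, 210, 15, 13, 119], [290.7, 216.2])]
```

```bash
python3 -m jog '0 -5 0 -1.5 0; 0 -5 0 -1.5 0; 0 -4 0 -1.5 0; 0 0 0 0 0'
python3 - <<'E'
from h import *
c,s=snap("scene","s22"); print(patches("pics/s22_raw.png")[-2:])
E
python3 -m jog '0 -3 0 0 0; 0.72 -6 0 0 0; 0.72 -4 0 1 0; 0.72 0 0 0 0; 0.72 0 0 0 0' && python3 -m jog '0.72 0 0 50 0; 0.72 0 0 60 0; 0 -45 0 0 0; 0 -45 0 0 0; 0 0 0 0 0'
python3 - <<'E'
from h import *
c,s=snap("scene","s23"); print(patches("pics/s23_raw.png"))
E
```

```text
time_s: 53.95
tcp_pos: [0.5346, -0.1221, 0.0265]
ee_rot: [[-1.0, -0.001, 0.012], [-0.001, 1.0, -0.0], [-0.012, -0.0, -1.0]]
wrist_force: [4.5, -0.1, 7.6]
gripper_width: 0.594
gripper_force: 30.0
[([274, 197, 11, 9, 52], [279.1, 201.3]), ([288, 208, 14, 13, 113], [294.6, 214.2])]
time_s: 54.62
tcp_pos: [0.5162, -0.1222, 0.0249]
ee_rot: [[-1.0, 0.001, -0.001], [0.001, 1.0, -0.0], [0.001, -0.0, -1.0]]
wrist_force: [0.9, 0.1, 0.7]
gripper_width: 0.711
gripper_force: 0.0
time_s: 55.25
tcp_pos: [0.4231, -0.1223, 0.1352]
ee_rot: [[-1.0, 0.001, -0.002], [0.001, 1.0, 0.001], [0.002, 0.001, -1.0]]
wrist_force: [0.1, -0.6, 0.0]
gripper_width: 0.464
gripper_force: 0.0
[([245, 171, 15, 8, 72], [251.7, 174.7]), ([260, 182, 15, 9, 81], [267.0, 186.1]), ([274, 196, 15, 10, 89], [281.1, 200.5]), ([293, 208, 15, 10, 98], [299.8, 212.6])]
```

All four patches read as upright (15×8–10). I'll check their tray positions and line up over the fan key.

```bash
python3 - <<'E'
from h import *
c=r.capture("scene")
for p in((251.7,174.7),(267,186.1),(281.1,200.5),(299.8,212.6)): P=ray(c,p,.07); print(np.round(P[:2]-[.5155,-.246],4))
c,s=snap("top","t24"); t=cv2.imread("pics/t24_raw.png"); print([x for x in red(t) if 300<x[1][0]<475 and 190<x[1][1]<280])
E
python3 -m jog '0 4 -60 0 0; 0 4 -60 0 0; 0 4 -62 0 0; 0 0 0 -40 0; 0 0 0 0 0' && python3 -m jog '0 0 0 0 0; 0 0 0 0 0'
```

```text
[ 0.0315 -0.1247]
[ 0.0313 -0.0426]
[0.0431 0.0439]
[0.037 0.125]
[([365, 210, 21, 21, 152], [372.7, 222.2]), ([337, 213, 19, 20, 106], [343.7, 226.2]), ([397, 214, 20, 20, 131], [402.6, 226.4]), ([427, 214, 20, 19, 86], [432.7, 226.2])]
time_s: 56.02
tcp_pos: [0.4368, -0.3043, 0.092]
ee_rot: [[-1.0, 0.003, -0.007], [0.003, 1.0, 0.003], [0.007, 0.003, -1.0]]
wrist_force: [-0.0, -0.5, -0.4]
gripper_width: 0.001
gripper_force: 0.0
time_s: 56.28
tcp_pos: [0.44, -0.3039, 0.0968]
ee_rot: [[-1.0, -0.001, 0.003], [-0.001, 1.0, -0.001], [-0.003, -0.001, -1.0]]
wrist_force: [-0.3, -0.3, 0.9]
gripper_width: 0.003
gripper_force: 0.0
```

```bash
python3 -m jog '0 -4 -2 -40 0; 0 0 0 -10 0; 0 0 0 -6 0; 0 0 0 -2.5 0; 0 0 0 0 0' && python3 -m jog '0 0 0 0 0; 0 0 0 0 0' && python3 -m jog '0 0 0 20 0; 0 0 0 20 0; 0 0 0 15 0; 0 0 40 0 0; 0 0 40 0 0' && python3 -m jog '0 0 39 0 0; 0 0 0 0 0; 0 0 0 0 0'
```

```text
time_s: 56.9
tcp_pos: [0.4342, -0.3057, 0.0409]
ee_rot: [[-1.0, -0.001, -0.001], [-0.001, 1.0, -0.0], [0.001, -0.0, -1.0]]
wrist_force: [-6.3, 7.6, 22.3]
gripper_width: 0.002
gripper_force: 11.1
time_s: 57.15
tcp_pos: [0.4342, -0.3057, 0.0409]
ee_rot: [[-1.0, -0.001, -0.001], [-0.001, 1.0, -0.0], [0.001, -0.0, -1.0]]
wrist_force: [-6.5, 7.4, 21.3]
gripper_width: 0.004
gripper_force: 11.0
time_s: 57.78
tcp_pos: [0.4352, -0.2256, 0.0927]
ee_rot: [[-1.0, 0.002, 0.002], [0.002, 1.0, -0.0], [-0.002, -0.0, -1.0]]
wrist_force: [0.6, 0.5, 0.7]
gripper_width: 0.005
gripper_force: 0.0
time_s: 58.15
tcp_pos: [0.4353, -0.1873, 0.0924]
ee_rot: [[-1.0, -0.0, 0.001], [-0.0, 1.0, -0.0], [-0.001, -0.0, -1.0]]
wrist_force: [-0.6, -0.8, -0.0]
gripper_width: 0.006
gripper_force: 0.0
```

Fan is fully down (tip 33 mm, 22 N). Next the timer, then start.

```bash
python3 -m jog '0 0 0.5 -36 0; 0 0 0 -10 0; 0 0 0 -6 0; 0 0 0 -2 0; 0 0 0 0 0' && python3 -m jog '0 0 0 0 0; 0 0 0 0 0' && python3 -m jog '0 0 0 20 0; 0 0 0 20 0; 0 0 0 15 0; 0 0 -60 0 0; 0 0 -60 0 0' && python3 -m jog '0 0 -58 0 0; 0 0 0 0 0; 0 0 0 0 0'
```

```text
time_s: 58.78
tcp_pos: [0.4334, -0.1873, 0.0407]
ee_rot: [[-1.0, 0.0, -0.003], [0.0, 1.0, -0.001], [0.003, -0.001, -1.0]]
wrist_force: [-8.8, 3.8, 25.4]
gripper_width: 0.007
gripper_force: 12.2
time_s: 59.02
tcp_pos: [0.4334, -0.1873, 0.0408]
ee_rot: [[-1.0, 0.0, -0.002], [0.0, 1.0, -0.001], [0.002, -0.001, -1.0]]
wrist_force: [-9.3, 3.7, 24.8]
gripper_width: 0.002
gripper_force: 12.0
time_s: 59.65
tcp_pos: [0.4359, -0.3084, 0.0943]
ee_rot: [[-1.0, -0.002, 0.003], [-0.002, 1.0, -0.002], [-0.003, -0.002, -1.0]]
wrist_force: [0.9, -0.4, 0.6]
gripper_width: 0.006
gripper_force: 0.0
time_s: 60.02
tcp_pos: [0.4342, -0.365, 0.0929]
ee_rot: [[-1.0, 0.002, 0.0], [0.002, 1.0, 0.0], [-0.0, 0.0, -1.0]]
wrist_force: [-0.6, 0.7, 0.3]
gripper_width: 0.006
gripper_force: 0.0
```

```bash
python3 -m jog '0 1 0 -36 0; 0 0 0 -10 0; 0 0 0 -6 0; 0 0 0 -2 0; 0 0 0 0 0' && python3 -m jog '0 0 0 0 0; 0 0 0 0 0' && python3 -m jog '0 0 0 20 0; 0 0 0 40 0; 0 0 0 50 0; 0 0 0 50 0; 0 0 0 0 0'
python3 - <<'E'
from h import *
c,s=snap("scene","s25"); print(patches("pics/s25_raw.png"))
c,s=snap("top","t25")
a,b=cv2.imread("pics/top0_raw.png"),cv2.imread("pics/t25_raw.png"); d=cv2.absdiff(a,b).max(2)
for n,(u,v) in dict(tin=(120,194),ash=(170,174),phone=(142,312),racket=(256,146),handle=(190,145),coast=(406,323)).items(): print(n,d[v-20:v+20,u-25:u+25].mean().round(1))
E
```

```text
time_s: 60.65
tcp_pos: [0.4352, -0.3636, 0.0412]
ee_rot: [[-1.0, -0.001, -0.001], [-0.001, 1.0, 0.001], [0.001, 0.001, -1.0]]
wrist_force: [-3.8, 6.4, 11.2]
gripper_width: 0.004
gripper_force: 5.9
time_s: 60.9
tcp_pos: [0.4352, -0.3636, 0.0412]
ee_rot: [[-1.0, -0.001, -0.001], [-0.001, 1.0, 0.001], [0.001, 0.001, -1.0]]
wrist_force: [-4.3, 6.2, 11.7]
gripper_width: 0.008
gripper_force: 5.8
time_s: 61.52
tcp_pos: [0.4385, -0.366, 0.205]
ee_rot: [[-1.0, -0.001, 0.011], [-0.001, 1.0, -0.007], [-0.011, -0.007, -1.0]]
wrist_force: [0.0, 0.9, -0.3]
gripper_width: 0.007
gripper_force: 0.0
[([309, 159, 9, 5, 25], [313.0, 161.2]), ([246, 171, 13, 8, 70], [251.7, 174.7]), ([260, 182, 15, 9, 81], [267.0, 186.1]), ([274, 196, 15, 10, 90], [281.1, 200.4]), ([293, 208, 15, 10, 98], [299.9, 212.7])]
tin 2.3
ash 2.1
phone 2.5
racket 2.2
handle 2.1
coast 32.1
```

```bash
python3 -c "
from station import r
print(r.finish_job())"
```

```text
the job is handed in; nothing more can be done
None
```

The job is handed in: power was pressed first, all four cups stand mouth-down on the tray by the last camera check, and fan, timer and start were each pressed fully down in that order; no verdict came back.

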